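# Lift the hot boiler lid onto its stand with the lid lifter

## Robot

A 7-joint arm with a two-finger parallel gripper is mounted at the origin on the work surface. World frame = base frame: x ahead of the robot, y to its left, z up, the work surface at z = 0. Lengths are in m, angles in rad, forces in N, time in s.
With the tool pointing down it reaches from about 0.425 to 0.875 m from the base axis. Payload 9.9 kg.
Tool frame: the origin (TCP) lies at the very end of the fingers, on their centre line; the grasp point (between the pads) lies 19 mm behind it (grasp_offset is the distance from the TCP to the grasp point, in m); z points along the fingers, y is the direction in which the jaws open and shut (so a half turn about z gives the same grasp; the last joint's range is limited). The gripper opens to 85 mm and grips with 20 to 120 N. Pads are 22 mm wide; open, the fingers measure 114 mm over their backs; the gripper's body (76 mm by 85 mm) begins 54 mm behind the grasp point. The pads swing forward as they close: fully open they stand 13 mm farther back than shut.
Start: joints at [-1.288, 0.576, 0.025, 1.437, -0.015, 1.129, -0.057], TCP at [0.242, 0.63, 0.231] pointing down, gripper open.
Joint ranges: [-2.76, 2.76], [-0.34, 2.15], [-1.52, 1.57], [0.19, 2.46], [-1.09, 4.23], [0.17, 1.99], [-2.82, 2.82]. Speed limits (rad/s): [2.22, 2.22, 3.01, 3.01, 3.14, 3.14, 3.14].

## Interface

Orientations are given as a rotation vector (axis times angle).
In Python, from plant import * gives the robot as it stands.
- The arm moves only by the tool arm_command, never from a script. Its argument "plan" is a list of rows, each an object with "translation": the shift along the tool's x, y, z in m, a list of three; "turn": the turn about the tool's z in degrees. A call has 1 to 8 rows; each row is the pose to reach, as a shift and turn from the pose commanded when the call began, along the tool's axes at that moment; what a row does not reach only later rows make up. A row lasts 1/12 s, in which the tool goes at most 41.7 mm and 7.16 degrees, less where a joint would pass 70% of its speed; a pose out of reach is approached as far as the arm can. A call with a gripper value outside its range is refused whole. "jaw" is the finger opening in m, from 0 to 0.0854, set as the call begins (left out, the last holds). The fingers move at their own pace and stop on an object; the grip force is fixed at half the most. Time passes only in rows, so rows that repeat a pose let the fingers close. It gives the time, the measured TCP pose, the force and the opening at its end, in the units of the state.
- state(): the state, without advancing time (a new reading comes with each control period).
- get_image(name): name is "scene" or "side" or "wrist"; returns a dict with "frame" (420x560x3 uint8, red, green, blue), "intrinsics" (3x3 intrinsics, pixels), "rvec" (rotation vector, rad) and "tvec" (3), from world to camera coordinates, as OpenCV has them. Camera axes: x right, y down, z forward; pixel columns grow to the right and rows downward; lengths in m; the calibration is good to about 2 mm. A picture is of the moment at which its call begins. There is no depth.
- close_job(): hands the job in, once; it reports no verdict.
The state is a dict: "clock": time; "joint_positions": joint angles; "dq": joint speeds; "joint_efforts": joint torques, N m; "ee_pos": TCP position; "ee_rot": TCP orientation; "wrist_force": force on the tool from outside, world axes, zero at the start; "wrist_torque": the same for the moment, N m; "grip_width": finger opening in m.
Only numpy, scipy, OpenCV 4.12 (cv2) and the standard library are available. Lean on these libraries where they do the work, as an engineer would, in place of code of your own. Each camera call takes 0.05 s, during which the arm holds its last target.

## Task

Take the hot lid off the instrument boiler with the lid lifter and set it down home on the lid stand: set the lifter's toe lightly on the lid, slide it in under the middle of the loop until the heel meets the bar, then lift the lid, carry it level and lower it gently, unhooking only once the stand's ring bears it. Then hang the lifter back in its holder with its toe towards the column as you found it. Do not touch the hot lid or boiler with the gripper or arm, never press or pull hard on the lid, and leave everything else where it is.

Things in the scene. Friction and masses are not known exactly. Their poses are not given: they have to be found in the camera images.
- boiler: Hot instrument boiler, fixed: a round steel pan 180 mm across on a black base, rim 110 mm above the counter, mouth 152 mm across, two black ear handles on its +y and -y sides (to 115 mm from the axis, 70 mm up), thermostat knob at its -x side. Origin under its centre, on the counter; z up.
- boiler_rim (a point): Centre of the boiler's rim, 110 mm above the boiler's origin: where the lid's origin lies at the start, within a few mm.
- lid: Hot loose round lid, 168 mm across, 0.4 to 0.65 kg, on the boiler. Origin: centre of its flange's underside, which lies on the rim; z up. Flange 4 mm thick, flat top 4 mm above the origin. Below it a plug 144 mm across (132 at the bottom), 16 mm deep, fits the mouth with 4 mm play all round. On top a low square loop handle (see loop).
- loop (a point): Middle of the underside of the loop's bar, 13 mm above the lid's flat top, 17 mm above the lid's origin; axes as the lid's. The loop is 8 mm round steel: a straight bar along the lid's y through its centre (axis 4 mm above this point, top 8 mm), on two posts at y = -30 and +30 mm. Same from its +x and -x side.
- lifter: Loose lid lifter, 0.22 kg: wooden handle, straight 8 mm shank, L-shaped foot with a thin silicone sole. Origin: shank axis at the foot's bottom; z up, x along the toe. Toe: plate 18 mm wide, z 0 to 5 mm, from x -4 to 21 mm, with a lip across its end (x 16 to 21, up to z 11 mm). Heel face at x 4 mm; the bar lies between heel and lip. Collar 34 mm across, z 85 to 90 mm.
- toe_seat (a point): Point on the toe's top midway between heel and lip (lifter x = 10 mm, z = 5 mm), where the loop bar is carried; axes as the lifter's. With the toe on the lid's flat top the lip passes 2 mm below the bar.
- lifter_grip (a point): Where to grip the handle: on the shank's axis, 130 mm above the lifter's origin. The handle runs from 40 mm below to 32 mm above this point and is 20 mm thick along the lifter's x, 28 mm wide along its y. Fingers closing along x hold it best against the push of the bar on the heel.
- holder: Lifter holder, fixed: base plate 120 x 80 x 8 mm, a column at +x (near face x = 46 mm) and on it a fork, open to -x. Origin under the fork's middle, on the counter; z up. At the start the lifter hangs in it, toe roughly to +x, foot 15 mm above the counter. Raise it a little and draw it out to -x: the foot does not pass up through the fork.
- fork (a point): Middle of the fork, level with the prongs' top, 100 mm above the holder's origin; axes as the holder's. The prongs run along x from x = -31 mm to the column, 14 mm apart (gap on y = 0), each 10 mm wide, 6 mm thick. The lifter's shank hangs here in the gap, collar resting on the prongs, lifter origin 85 mm below.
- column (a point): Middle of the column's near face, between the prongs and level with their top (holder x = 46 mm, z = 100 mm); axes as the holder's.
- stand: Lid stand, fixed: base plate 190 x 90 x 8 mm, a 10 mm post at x = 105 mm, 118 mm high, and on it a level steel ring 168 mm across, opening 152 mm, centred on x = 0, y = 0. The ring's clamp is set anywhere: its top edge is 30 to 90 mm above the counter, not measured, so feel for it. Origin on the counter under the ring's centre; z up.
- amber_bottle: Small amber glass medicine bottle with white cap, 38 mm across, 75 mm tall, standing; origin under its centre. Bystander.
- pill_jar: White pill jar, 44 mm across, 65 mm tall, standing; origin under its centre. Bystander.
- pen: Black pen, 135 mm long, 10 mm thick, lying; origin below its middle. Bystander.
- syringe: Clear syringe with orange cap, about 145 mm long, 17 mm thick, lying; origin below its middle. Bystander.
- swab_box: White swab box with a blue band and a slot in its top, 90 x 120 x 55 mm; origin under its centre. Bystander.
- dish: Steel bowl, 100 mm across, 45 mm high; origin under its centre. Bystander.
Mind the look-alikes: they are no part of the job. Several things have the shape of the lifter; the one meant has the colours described above. Leave any blue look-alike of the lid alone.

How it is judged:
By the outcome, as a careful person would: the job done as asked, in the order asked, and still so for the second after the job is handed in, with the robot touching nothing.
It also fails if it takes over 72 s, if anything falls off the work surface, if the arm or the gripper's body presses on something with over 40 N, if the wrist force passes 120 N, or if a joint passes its speed limit or range.

## Working session

There is one attempt and no reset: what is moved stays moved. The work goes in short steps, Python scripts to look and compute and a tool call to move; the robot and the scene stay as the last step left them, time stands still between calls to the robot, and variables do not carry over. Pictures are saved under pics/ and viewed, and the job is handed in when it is done.

Besides the shell and the picture viewer there is one more tool, called after ">>>" as name([rows], argument=value, ...), one row to a line, values as JSON. arm_command: Moves the arm, as the interface text tells. Its arguments: {"type":"object","properties":{"plan":{"type":"array"},"jaw":{"type":"number"}},"required":["plan"]}

```bash
mkdir -p pics; ls
python3 - <<'E'
from plant import *
import cv2,pickle
print(state())
d={}
for n in ("scene","side","wrist"):
    im=get_image(n); d[n]=im
    cv2.imwrite(f"pics/{n}0.png",cv2.resize(im["frame"][:,:,::-1],(800,600),interpolation=cv2.INTER_CUBIC))
    print(n,im["intrinsics"],im["rvec"],im["tvec"])
pickle.dump(d,open("im0.pkl","wb"))
E
```

```text
pics
{'clock': 0.0, 'joint_positions': array([-1.28780577,  0.57652574,  0.02487022,  1.43789434, -0.01500429,
        1.12897114, -0.05654222]), 'dq': array([ 0.00075914,  0.00107422, -0.00010138,  0.00131124, -0.00100949,
       -0.00092547, -0.00117662]), 'joint_efforts': array([-1.35773560e-03, -7.65759087e+01,  2.24957384e+00, -2.85974783e+01,
        1.51618186e-02,  1.25624909e-02, -1.99680306e-05]), 'ee_pos': array([0.24191983, 0.62969197, 0.23045234]), 'ee_rot': array([-5.72941076e-01, -3.08870091e+00,  2.51469630e-03]), 'wrist_force': array([ 0.28285023,  0.4784377 , -0.05264739]), 'wrist_torque': array([-0.00726736, -0.00631021,  0.00677917]), 'grip_width': 0.0853432068489065}
scene [[438.47398025   0.         284.07140067]
 [  0.         438.47398025 208.58385188]
 [  0.           0.           1.        ]] [ 0.74652779  2.47292623 -1.24216274] [ 0.54588206 -0.06041281  1.35760815]
side [[467.01495801   0.         278.09303648]
 [  0.         467.01495801 215.27537128]
 [  0.           0.           1.        ]] [ 2.35858042 -0.29217624  0.0971139 ] [-0.56772973  0.12450227  1.19948321]
wrist [[304.79474748   0.         279.12600812]
 [  0.         304.79474748 213.63164777]
 [  0.           0.           1.        ]] [-2.38870131 -1.64000802 -0.23142587] [-0.67322579 -0.03625057  0.37890236]
```

View pics/scene0.png

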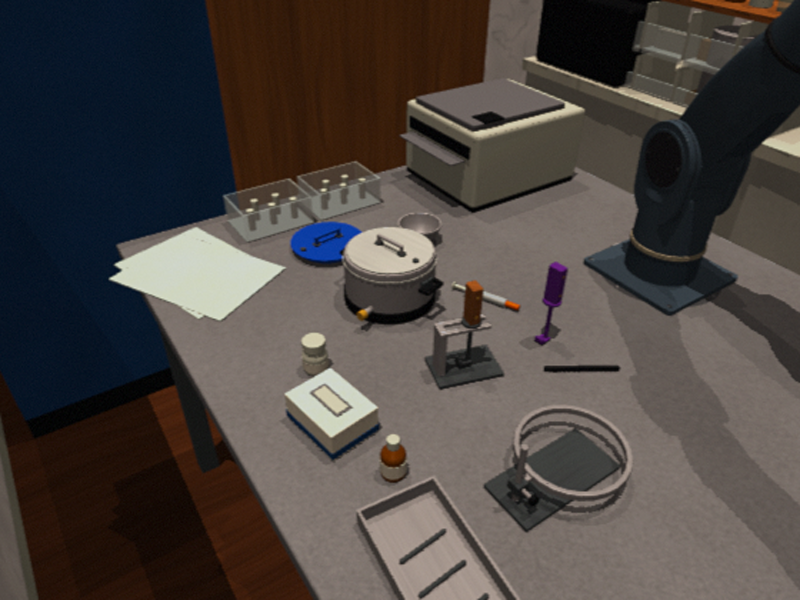

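View pics/side0.png

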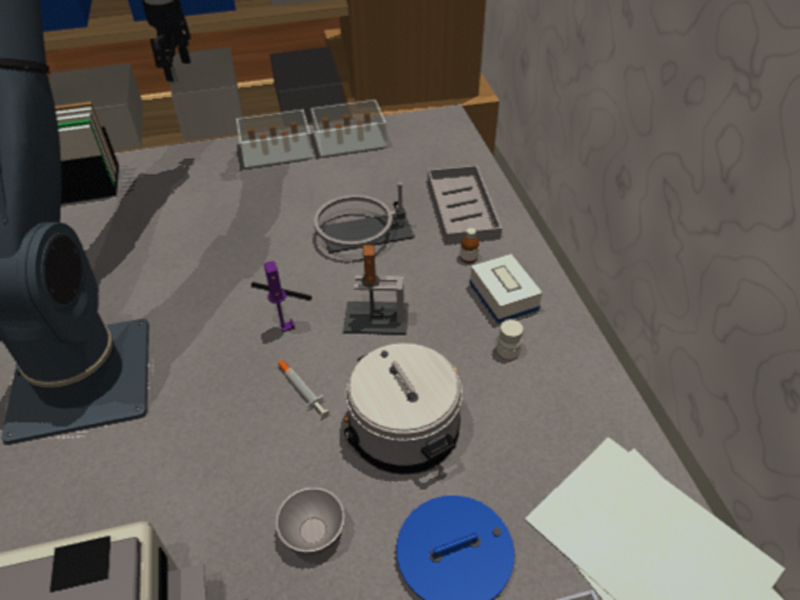

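View pics/wrist0.png

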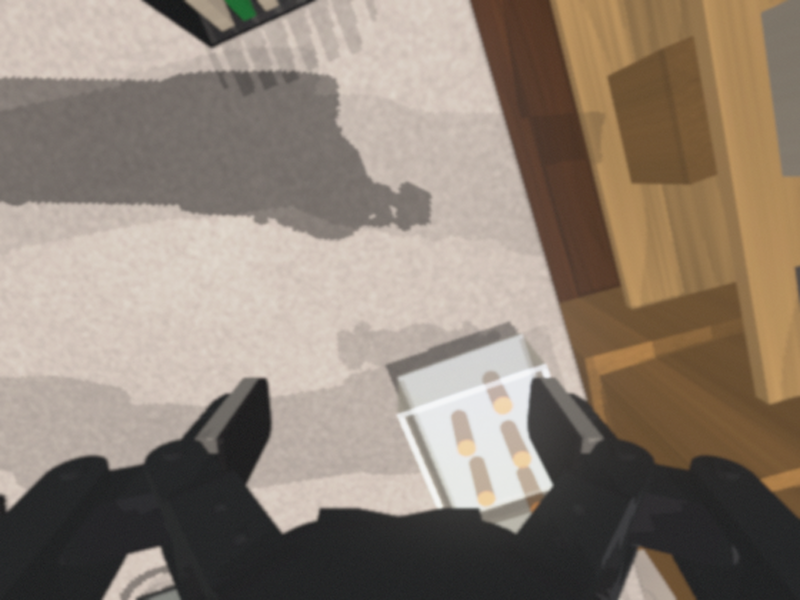

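Lifter candidates: the wooden-brown one hanging in the holder (scene ≈(472,305), side ≈(369,265)) and the purple one (scene ≈(553,285), side ≈(275,285)). The brown one matches the description (wooden handle, hanging in the holder). The lid meant is the steel one on the boiler (scene (390,248)), not the blue one (scene (328,242)). I'll check with enlarged crops.

```bash
cat > h.py <<'E'
import numpy as np,cv2,pickle
from scipy.optimize import least_squares
def cam(im):
    R=cv2.Rodrigues(np.array(im["rvec"],float))[0]; return np.array(im["intrinsics"]),R,np.array(im["tvec"]).ravel()
def proj(im,P):
    K,R,t=cam(im); c=np.atleast_2d(P)@R.T+t; p=c@K.T; return p[:,:2]/p[:,2:]
def ray(im,uv):
    K,R,t=cam(im); d=R.T@np.linalg.inv(K)@np.array([uv[0],uv[1],1.]); return -R.T@t,d
def onz(im,uv,z):
    o,d=ray(im,uv); return o+d*(z-o[2])/d[2]
def tri(a):
    A=np.zeros((3,3));b=np.zeros(3)
    for im,uv in a:
        o,d=ray(im,uv); d/=np.linalg.norm(d); M=np.eye(3)-np.outer(d,d); A+=M;b+=M@o
    x=np.linalg.solve(A,b); return x
def crop(im,x0,y0,w,h,s,name,pts=()):
    c=im["frame"][y0:y0+h,x0:x0+w,::-1].copy()
    c=cv2.resize(c,None,fx=s,fy=s,interpolation=cv2.INTER_CUBIC)
    for i in range(0,w,20): cv2.putText(c,str(x0+i),(int(i*s),10),0,.35,(0,255,255),1); cv2.line(c,(int(i*s),12),(int(i*s),18),(0,255,255),1)
    for i in range(0,h,20): cv2.putText(c,str(y0+i),(0,int(i*s)+4),0,.35,(0,255,255),1)
    for p in pts: cv2.circle(c,(int((p[0]+.5-x0)*s),int((p[1]+.5-y0)*s)),1,(0,255,0),-1)
    cv2.imwrite("pics/"+name,c)
def Rz(a): return np.array([[np.cos(a),-np.sin(a),0],[np.sin(a),np.cos(a),0],[0,0,1]])
E
python3 - <<'E'
from h import *
d=pickle.load(open("im0.pkl","rb"))
crop(d["scene"],230,150,160,130,5,"c1.png")
crop(d["side"],170,170,160,160,3.75,"c2.png")
crop(d["scene"],330,270,130,110,5.4,"c3.png")
crop(d["side"],210,110,100,75,7.5,"c4.png")
E
```

```text
(no output)
```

View pics/c1.png

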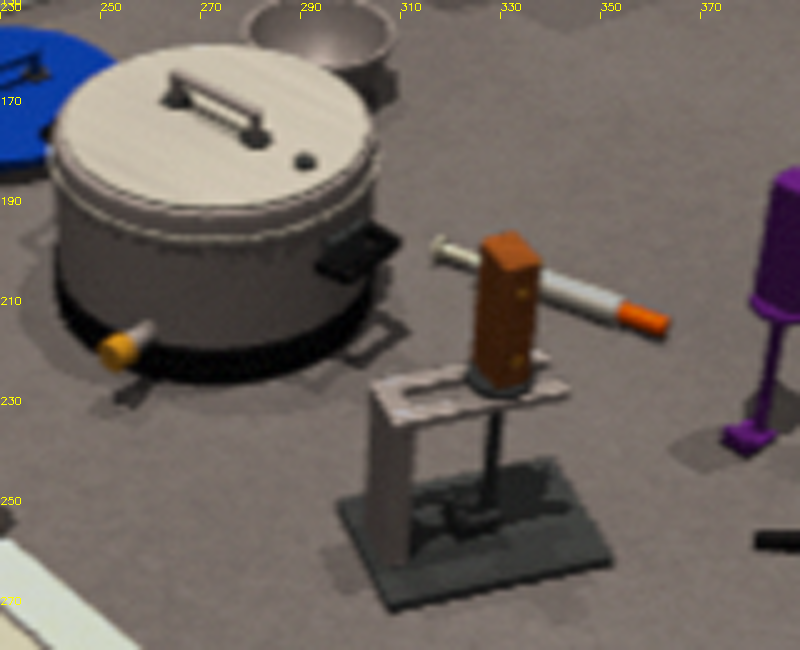

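View pics/c2.png

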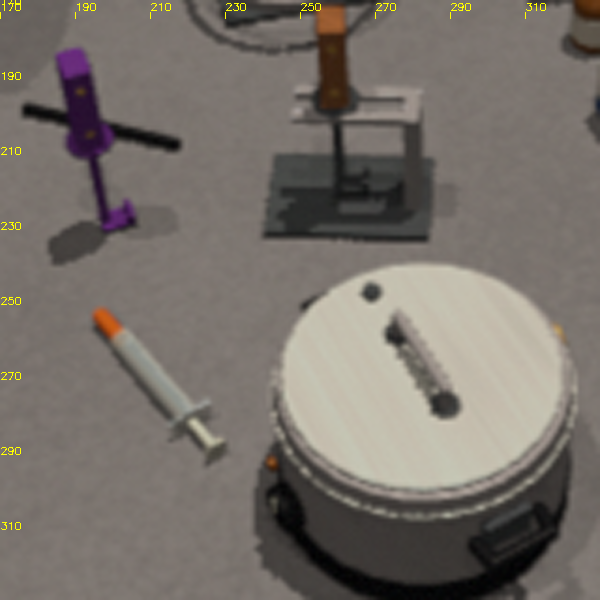

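View pics/c3.png

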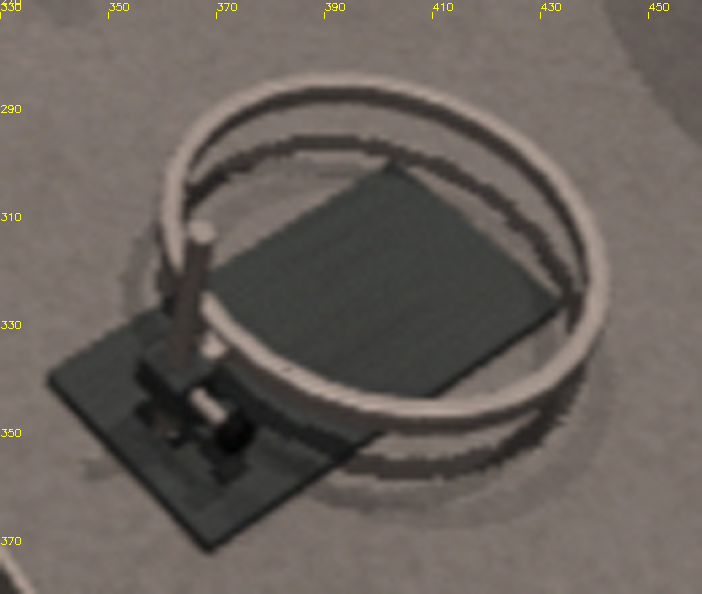

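View pics/c4.png

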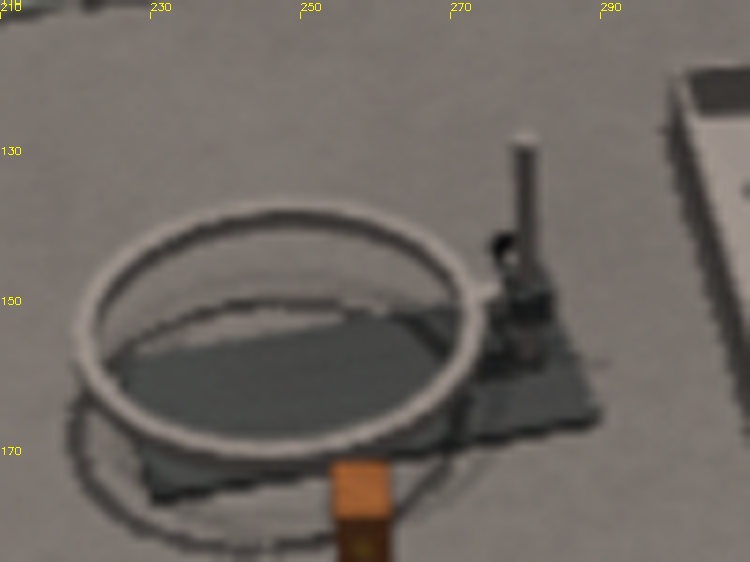

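Run:
```python
from h import *
d=pickle.load(open("im0.pkl","rb"));S,D=d["scene"],d["side"]
A=lambda l,x0,y0,s:[(x0+u/s-.5,y0+v/s-.5) for u,v in l]
s1=lambda *l:A(l,230,150,5)
s2=lambda *l:A(l,170,170,3.75)
s3=lambda *l:A(l,330,270,5.4)
s4=lambda *l:A(l,210,110,7.5)
np.set_printoptions(precision=4,suppress=True)
print("plate scene (colL,colFront,openfront,openback)");
for p in s1((337,503),(390,600),(611,558),(556,460)): print(onz(S,p,.008))
print("plate side (openback.. )")
for p in s2((434,160),(429,235),(264,235),(277,156)): print(onz(D,p,.008))
print("stand plate scene");
for p in s3((48,377),(208,547),(562,303),(394,165)): print(onz(S,p,.008))
print("side")
for p in s4((600,415),(152,497)): print(onz(D,p,.008))
print("post top", tri([(S,s3((201,232))[0]),(D,s4((525,140))[0])]))
print("loop: posts bases scene", [onz(S,p,.114) for p in s1((178,100),(256,140))])
print("side", [onz(D,p,.114) for p in s2((397,334),(445,405))])
print("loop top bar ends tri", tri([(S,s1((177,75))[0]),(D,s2((447,397))[0])]),tri([(S,s1((258,113))[0]),(D,s2((396,316))[0])]))
# lid ellipse outer at z .114: scene
for nm,im,pts in (("scene",S,s1((52,135),(372,135),(212,43),(212,208))),("side",D,s2((278,385),(572,380),(425,263),(425,497)))):
    print(nm,[onz(im,p,.114) for p in pts])
print("handle top scene/side",[onz(S,p,.177) for p in s1((482,245),(508,233),(540,262),(513,270))],[onz(D,p,.177) for p in s2((318,12),(346,12),(346,35),(318,35))])
```

```text
plate scene (colL,colFront,openfront,openback)
[ 0.5927 -0.0395  0.008 ]
[0.6116 0.0312 0.008 ]
[0.5031 0.0672 0.008 ]
[ 0.4782 -0.0045  0.008 ]
plate side (openback.. )
[0.6111 0.0239 0.008 ]
[ 0.589  -0.0478  0.008 ]
[ 0.4746 -0.0181  0.008 ]
[0.4986 0.0576 0.008 ]
stand plate scene
[0.6787 0.2279 0.008 ]
[0.6777 0.3147 0.008 ]
[0.4888 0.3117 0.008 ]
[0.4914 0.2254 0.008 ]
side
[0.6748 0.219  0.008 ]
[0.4868 0.2156 0.008 ]
post top [0.6562 0.2678 0.115 ]
loop: posts bases scene [array([ 0.5446, -0.2657,  0.114 ]), array([ 0.5311, -0.2078,  0.114 ])]
side [array([ 0.5279, -0.2128,  0.114 ]), array([ 0.5426, -0.2709,  0.114 ])]
loop top bar ends tri [ 0.5419 -0.2731  0.1253] [ 0.528  -0.2107  0.1285]
scene [array([ 0.6211, -0.2718,  0.114 ]), array([ 0.4753, -0.1778,  0.114 ]), array([ 0.4946, -0.3086,  0.114 ]), array([ 0.5864, -0.1656,  0.114 ])]
side [array([ 0.4511, -0.2325,  0.114 ]), array([ 0.6194, -0.272 ,  0.114 ]), array([ 0.5581, -0.1622,  0.114 ]), array([ 0.5159, -0.3291,  0.114 ])]
handle top scene/side [array([0.5493, 0.0047, 0.177 ]), array([0.5333, 0.0036, 0.177 ]), array([0.5356, 0.0294, 0.177 ]), array([0.5498, 0.0276, 0.177 ])] [array([0.5303, 0.0166, 0.177 ]), array([0.5483, 0.0119, 0.177 ]), array([ 0.5434, -0.0106,  0.177 ]), array([ 0.5256, -0.0059,  0.177 ])]
```

Run:
```python
from h import *
d=pickle.load(open("im0.pkl","rb"));S,D=d["scene"],d["side"]
np.set_printoptions(precision=4,suppress=True)
sc=lambda im,u,v:(u*.7-.15,v*.7-.15)
t=lambda a,b:tri([(S,sc(S,*a)),(D,sc(D,*b))])
print("purple top",t((557,265),(271,266)),"base",t((543,338),(285,326)))
print("purple base z0",onz(S,sc(S,543,340),0),onz(D,sc(D,285,328),0))
print("pen ends",t((546,368),(310,298)),t((619,368),(252,285)))
print("pen z",onz(S,sc(S,546,368),.005),onz(D,sc(D,310,298),.005))
print("jar top",t((314,338),(511,326)), "amber cap",t((393,440),(471,233)))
W=d["wrist"];K,R,tt=cam(W)
from scipy.spatial.transform import Rotation as Ro
T=Ro.from_rotvec([-5.72941076e-01, -3.08870091e+00,  2.51469630e-03]).as_matrix();p=np.array([0.24191983, 0.62969197, 0.23045234])
print("cam in tool",T.T@(-R.T@tt-p)); print("cam axes in tool (cols)",T.T@R.T); print(T)
# TCP in side
print(proj(D,[p])/.7)
```

```text
purple top [0.3671 0.0278 0.1603] base [0.3708 0.0308 0.0009]
purple base z0 [0.3745 0.0343 0.    ] [0.3698 0.0268 0.    ]
pen ends [0.4271 0.0942 0.0019] [0.3179 0.1636 0.0001]
pen z [0.4283 0.0965 0.005 ] [0.4281 0.0899 0.005 ]
jar top [ 0.7598 -0.1307  0.0654] amber cap [0.7704 0.13   0.0669]
cam in tool [ 0.0705 -0.0007 -0.142 ]
cam axes in tool (cols) [[-0.001  -0.9601 -0.2798]
 [ 1.     -0.0008 -0.0009]
 [ 0.0006 -0.2798  0.9601]]
[[-0.9335  0.3587 -0.0005]
 [ 0.3587  0.9335 -0.0015]
 [-0.0001 -0.0016 -1.    ]]
[[180.6091  76.6452]]
```

>>> arm_command([
  {"translation":[-0.418,-0.228,-0.12],"turn":45},
  {"translation":[-0.418,-0.228,-0.12],"turn":45},
  {"translation":[-0.418,-0.228,-0.12],"turn":45},
  {"translation":[-0.418,-0.228,-0.12],"turn":45},
  {"translation":[-0.418,-0.228,-0.12],"turn":45},
  {"translation":[-0.418,-0.228,-0.12],"turn":45},
  {"translation":[-0.418,-0.228,-0.12],"turn":45},
  {"translation":[-0.418,-0.228,-0.12],"turn":45},
])

```text
clock: 0.82
ee_pos: [0.4522, 0.3822, 0.3132]
ee_rot: [-1.715, -2.632, 0.0]
wrist_force: [0.5, 0.2, -0.7]
grip_width: 0.0855
```

```bash
cat >> h.py <<'E'
from scipy.spatial.transform import Rotation as Ro
np.set_printoptions(precision=4,suppress=True)
def to(st,xyz,yaw):
    "shift & turn to bring TCP to xyz with tool y at yaw deg (world)"
    T=Ro.from_rotvec(st["ee_rot"]).as_matrix(); d=T.T@(np.array(xyz)-st["ee_pos"])
    y0=np.degrees(np.arctan2(T[1,1],T[0,1])); print("pos",st["ee_pos"],"yaw",round(y0,2),"t",round(float(st["clock"]),2),"F",st["wrist_force"],"grip",round(float(st["grip_width"]),4))
    print("shift",d,"turn",round((y0-yaw+180)%360-180,2))
E
python3 - <<'E'
from plant import *
from h import *
to(state(),[.55,.267,.35],24)
E
```

```text
pos [0.4522 0.3822 0.3132] yaw 23.84 t 0.82 F [ 0.4721  0.177  -0.6709] grip 0.0855
shift [-0.1449  0.0429 -0.0368] turn -0.16
```

>>> arm_command([
  {"translation":[-0.138,0.04,-0.034],"turn":0},
  {"translation":[-0.138,0.04,-0.034],"turn":0},
  {"translation":[-0.138,0.04,-0.034],"turn":0},
  {"translation":[-0.138,0.04,-0.034],"turn":0},
  {"translation":[-0.138,0.04,-0.034],"turn":0},
  {"translation":[-0.138,0.04,-0.034],"turn":0},
])

```text
clock: 1.32
ee_pos: [0.5449, 0.2726, 0.3468]
ee_rot: [1.716, 2.632, 0.0]
wrist_force: [-0.3, 0.9, -0.4]
grip_width: 0.0854
```

Run:
```python
from plant import *
from h import *
to(state(),[.55,.267,.35],24)
im=get_image("wrist");pickle.dump(im,open("w1.pkl","wb"))
crop(im,0,0,560,420,1.42,"w1.png")
```

```text
pos [0.5449 0.2726 0.3468] yaw 23.8 t 1.32 F [-0.2548  0.8591 -0.4067] grip 0.0854
shift [-0.0071  0.0024 -0.0032] turn -0.2
```

View pics/w1.png

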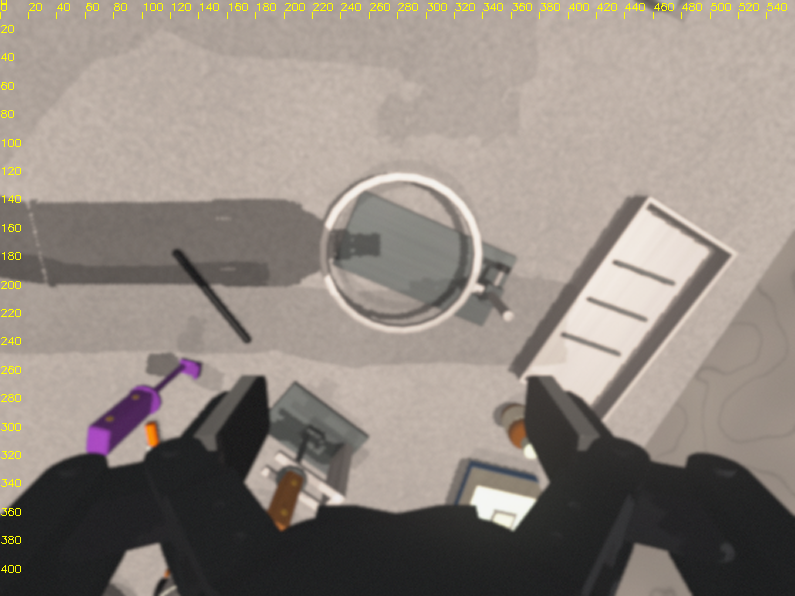

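Run:
```python
from h import *
im=pickle.load(open("w1.pkl","rb"))
crop(im,215,110,160,125,5,"w1c.png")
```

```text
(no output)
```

View pics/w1c.png

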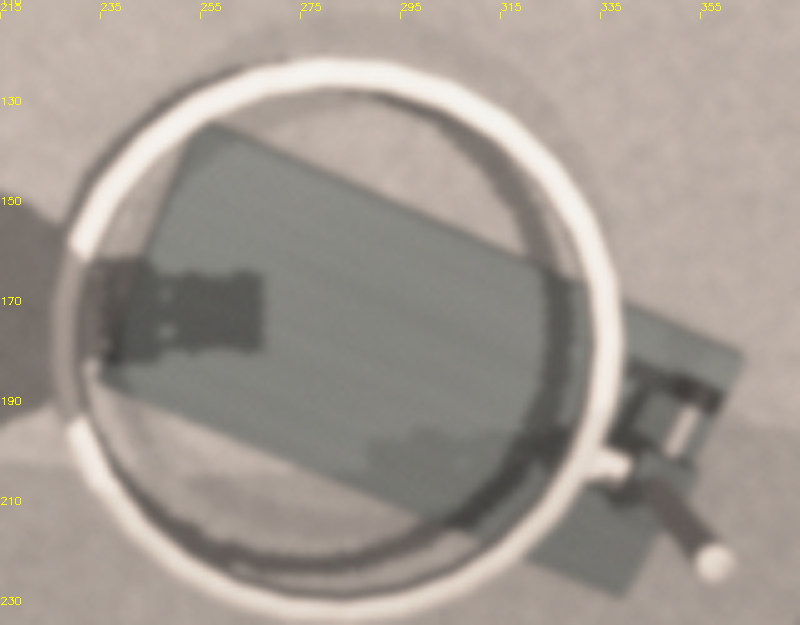

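```bash
cat >> h.py <<'E'
def circ(c,r,n=720):
    a=np.linspace(0,2*np.pi,n); return np.c_[c[0]+r*np.cos(a),c[1]+r*np.sin(a),np.full(n,c[2])]
def dist(im,c,r,pts):
    q=proj(im,circ(c,r)); out=[]
    cen=q.mean(0)
    for p in pts:
        dd=np.linalg.norm(q-p,axis=1); i=dd.argmin(); out.append(np.sign(np.linalg.norm(p-cen)-np.linalg.norm(q[i]-cen))*dd[i])
    return np.array(out)
def A(l,x0,y0,s): return [np.array((x0+u/s-.5,y0+v/s-.5)) for u,v in l]
E
python3 - <<'E'
from h import *
d=pickle.load(open("im0.pkl","rb"));S,D=d["scene"],d["side"];W=pickle.load(open("w1.pkl","rb"))
w=A([(335,57),(625,345),(335,621),(52,330),(565,165),(145,550),(530,545)],215,110,5)
s=A([(161,215),(345,73),(609,275),(430,418)],330,270,5.4)
q=A([(74,325),(486,320),(285,200),(275,452)],210,110,7.5)
def fit(obs):
    f=lambda x:np.concatenate([dist(im,x,.084,p) for im,p in obs]); r=least_squares(f,[.55,.267,.06],diff_step=1e-4); print(r.x,r.fun)
fit([(W,w)]);fit([(S,s)]);fit([(D,q)]);fit([(W,w),(S,s),(D,q)])
print("plate wrist")
for p in A([(210,123),(95,383),(745,355),(625,600)],215,110,5): print(onz(W,p,.008))
print("posttop",onz(W,A([(714,562)],215,110,5)[0],.118))
E
```

```text
[0.5517 0.2665 0.0439] [-0.4508  0.4504 -0.0962  0.1972  0.1957  0.3155 -0.3232]
[0.5491 0.2657 0.0433] [-0.1769 -0.1971 -0.067  -0.1079]
[0.5525 0.2697 0.0433] [ 0.2027  0.1232 -0.348  -0.3061]
[0.5515 0.2667 0.0456] [-0.6821  0.3189 -0.2817 -0.3323 -0.0135  0.0731 -0.4695 -0.599  -0.2342
  0.1213 -0.3518 -0.0652  0.2444 -0.3322 -0.4113]
plate wrist
[0.4903 0.31   0.008 ]
[0.4875 0.2207 0.008 ]
[0.6736 0.3125 0.008 ]
[0.6761 0.2234 0.008 ]
posttop [0.6557 0.2677 0.118 ]
```

Run:
```python
from plant import *
from h import *
to(state(),[.538,.012,.33],-16)
```

```text
pos [0.5438 0.2742 0.3463] yaw 23.95 t 1.37 F [-0.6695 -0.3343 -0.2443] grip 0.0855
shift [-0.2372 -0.1118  0.0163] turn 39.95
```

>>> arm_command([
  {"translation":[-0.04,-0.016,0.002],"turn":7},
  {"translation":[-0.08,-0.032,0.005],"turn":14},
  {"translation":[-0.118,-0.048,0.008],"turn":21},
  {"translation":[-0.156,-0.066,0.011],"turn":28},
  {"translation":[-0.194,-0.084,0.014],"turn":34},
  {"translation":[-0.225,-0.104,0.016],"turn":39},
  {"translation":[-0.237,-0.112,0.016],"turn":40},
  {"translation":[-0.237,-0.112,0.016],"turn":40},
])

```text
clock: 2.03
ee_pos: [0.5368, 0.0088, 0.3308]
ee_rot: [2.514, 1.884, -0.002]
wrist_force: [-0.2, -0.1, 0.7]
grip_width: 0.0855
```

Run:
```python
from plant import *
from h import *
to(state(),[.535,-.235,.36],13)
im=get_image("wrist");pickle.dump(im,open("w2.pkl","wb"))
crop(im,0,0,560,420,1.42,"w2.png")
to(state(),[.535,-.235,.36],13)
```

```text
pos [0.5368 0.0088 0.3308] yaw -16.31 t 2.03 F [-0.2462 -0.1288  0.6738] grip 0.0855
shift [-0.2345  0.0667 -0.0289] turn -29.31
pos [0.5375 0.0118 0.3307] yaw -16.05 t 2.08 F [ 0.8517  0.5191 -0.5216] grip 0.0855
shift [-0.2379  0.0659 -0.0294] turn -29.05
```

View pics/w2.png

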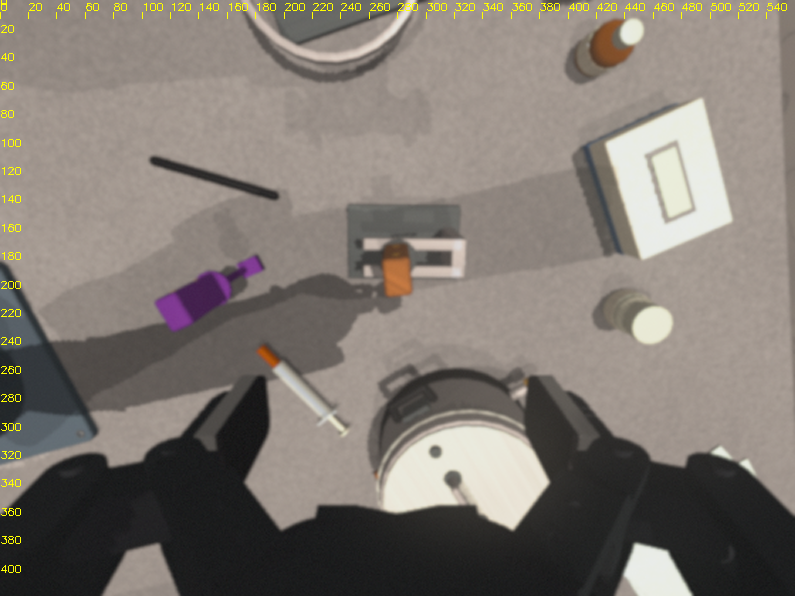

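Run:
```python
from h import *
im=pickle.load(open("w2.pkl","rb"))
crop(im,235,135,105,80,7.5,"w2c.png")
```

```text
(no output)
```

View pics/w2c.png

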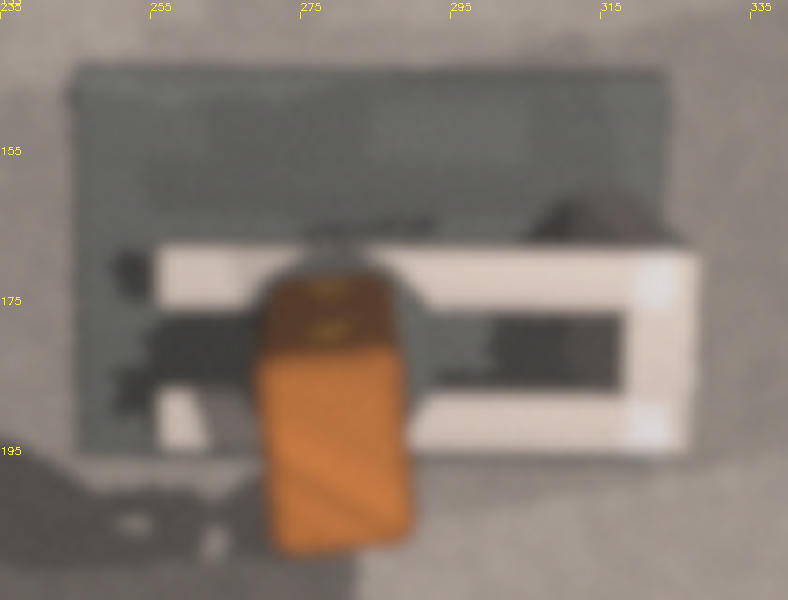

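>>> arm_command([
  {"translation":[-0.035,0.008,-0.004],"turn":-5},
  {"translation":[-0.075,0.018,-0.009],"turn":-11},
  {"translation":[-0.115,0.03,-0.014],"turn":-17},
  {"translation":[-0.155,0.042,-0.02],"turn":-23},
  {"translation":[-0.195,0.053,-0.025],"turn":-28},
  {"translation":[-0.23,0.064,-0.029],"turn":-29},
  {"translation":[-0.236,0.066,-0.029],"turn":-29},
  {"translation":[-0.236,0.066,-0.029],"turn":-29},
])

```text
clock: 2.75
ee_pos: [0.537, -0.2338, 0.3594]
ee_rot: [-1.957, -2.457, 0.001]
wrist_force: [0.7, 1.7, -0.9]
grip_width: 0.0855
```

Run:
```python
from plant import *
from h import *
im=get_image("wrist");im=get_image("wrist");pickle.dump(im,open("w3.pkl","wb"))
crop(im,180,80,200,150,4,"w3.png")
to(state(),[.535,-.235,.36],13)
```

```text
pos [ 0.5376 -0.2302  0.3591] yaw 13.17 t 2.85 F [0.69   0.3463 0.7797] grip 0.0854
shift [-0.004  -0.0036 -0.001 ] turn 0.17
```

View pics/w3.png

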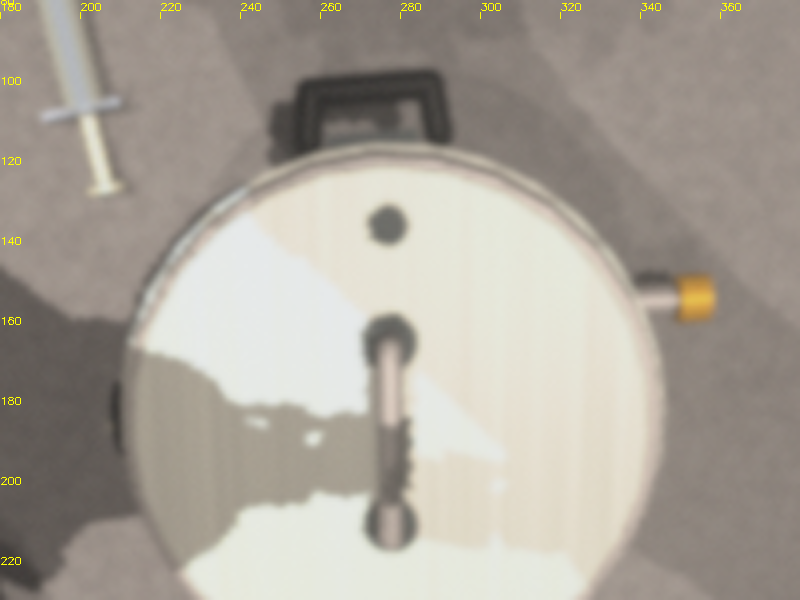

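Run:
```python
from h import *
W3=pickle.load(open("w3.pkl","rb"));W2=pickle.load(open("w2.pkl","rb"))
d=pickle.load(open("im0.pkl","rb"));S,D=d["scene"],d["side"]
b=A([(389,345),(391,497)],180,80,4)
for p in b: print("bar",onz(W3,p,.135))
for p in A([(388,340),(390,526)],180,80,4): print("post base",onz(W3,p,.114))
pr=A([(389.5,345),(390.5,525)],180,80,4);a,c=[onz(W3,p,.131)[:2] for p in pr];v=a-c;print("lid y yaw",np.degrees(np.arctan2(v[1],v[0])))
# predicted projections of loop model in all cams
# holder from W2, s=7.5
q=lambda *l:A(l,235,135,7.5)
print("fork z.1: tips",[onz(W2,p,.1) for p in q((158,248),(158,308),(160,388),(163,450))])
print("col side corners",[onz(W2,p,.1) for p in q((697,255),(690,450),(621,313),(619,390))])
print("plate",[onz(W2,p,.008) for p in q((72,68),(667,72),(75,455))])
print("handle top",[onz(W2,p,.177) for p in q((261,358),(402,352),(413,540),(275,552))])
print("collar", [onz(W2,p,.105) for p in q((335,245),(247,320),(432,320))])
```

```text
bar [ 0.5291 -0.2095  0.135 ]
bar [ 0.5402 -0.2551  0.135 ]
post base [ 0.5289 -0.2107  0.114 ]
post base [ 0.5431 -0.27    0.114 ]
lid y yaw 103.2074766470791
fork z.1: tips [array([0.5151, 0.0358, 0.1   ]), array([0.5122, 0.0264, 0.1   ]), array([0.5084, 0.0136, 0.1   ]), array([0.5057, 0.0035, 0.1   ])]
col side corners [array([0.599 , 0.0099, 0.1   ]), array([ 0.5901, -0.0213,  0.1   ]), array([0.5848, 0.0042, 0.1   ]), array([ 0.5813, -0.0081,  0.1   ])]
plate [array([0.4992, 0.0645, 0.008 ]), array([0.6122, 0.0305, 0.008 ]), array([ 0.4751, -0.0104,  0.008 ])]
handle top [array([0.5324, 0.0267, 0.177 ]), array([0.5503, 0.0222, 0.177 ]), array([ 0.5448, -0.0027,  0.177 ]), array([0.5266, 0.001 , 0.177 ])]
collar [array([0.5431, 0.0288, 0.105 ]), array([0.526 , 0.0212, 0.105 ]), array([0.5547, 0.0127, 0.105 ])]
```

Run:
```python
from plant import *
from h import *
to(state(),[.5388,.0115,.26],-13)
```

```text
pos [ 0.5376 -0.2302  0.3591] yaw 13.17 t 2.85 F [0.69   0.3463 0.7797] grip 0.0854
shift [0.2349 0.0563 0.0995] turn 26.17
```

>>> arm_command([
  {"translation":[0.035,0.008,0.01],"turn":4},
  {"translation":[0.073,0.017,0.02],"turn":9},
  {"translation":[0.111,0.026,0.035],"turn":14},
  {"translation":[0.148,0.035,0.05],"turn":19},
  {"translation":[0.185,0.044,0.068],"turn":24},
  {"translation":[0.218,0.053,0.086],"turn":26},
  {"translation":[0.235,0.056,0.0995],"turn":26},
  {"translation":[0.235,0.056,0.0995],"turn":26},
])

```text
clock: 3.52
ee_pos: [0.5362, 0.018, 0.257]
ee_rot: [-2.442, -1.967, 0.004]
wrist_force: [-0.6, 0.5, -0.6]
grip_width: 0.0857
```

Run:
```python
from plant import *
from h import *
im=get_image("wrist");im=get_image("wrist");pickle.dump(im,open("w4.pkl","wb"))
crop(im,180,110,200,150,4,"w4.png")
to(state(),[.5388,.0115,.126],-13)
```

```text
pos [0.5375 0.0121 0.2597] yaw -12.66 t 3.62 F [ 0.5085 -1.1503  0.4276] grip 0.0851
shift [-0.0003  0.0016  0.1337] turn 0.34
```

View pics/w4.png

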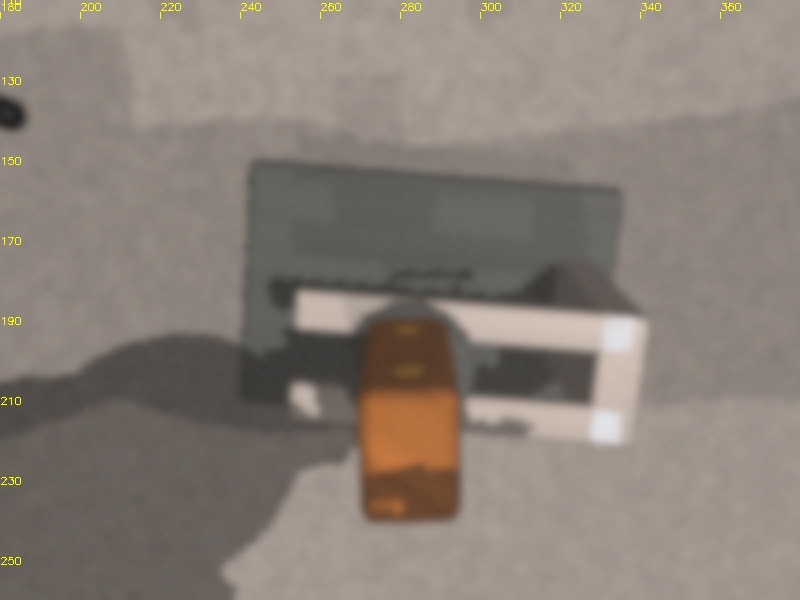

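Run:
```python
from plant import *
from h import *
W=pickle.load(open("w4.pkl","rb"))
q=lambda *l:A(l,180,110,4)
a=[onz(W,p,.177) for p in q((361,392),(461,390),(459,517),(364,517))];print(a,np.mean(a,0))
t=[onz(W,p,.1) for p in q((296,290),(290,403))];c=[onz(W,p,.1) for p in q((597,352),(592,404))]
print(t,c)
# prong outer corners: left tips outer (296,290),(289,415); right ends (648,317),(633,444)
e=[onz(W,p,.1) for p in q((296,290),(289,416),(648,317),(633,444))];print(e, np.mean(e[:2],0),np.mean(c,0))
to(state(),[*np.mean(a,0)[:2],.126],-13)
```

```text
[array([0.5321, 0.0259, 0.177 ]), array([0.5507, 0.0222, 0.177 ]), array([ 0.5451, -0.0029,  0.177 ]), array([0.527 , 0.0011, 0.177 ])] [0.5387 0.0116 0.177 ]
[array([0.515 , 0.0354, 0.1   ]), array([0.5065, 0.0073, 0.1   ])] [array([0.5854, 0.0036, 0.1   ]), array([ 0.5818, -0.0096,  0.1   ])]
[array([0.515 , 0.0354, 0.1   ]), array([0.5054, 0.004 , 0.1   ]), array([0.5995, 0.0097, 0.1   ]), array([ 0.5903, -0.0225,  0.1   ])] [0.5102 0.0197 0.1   ] [ 0.5836 -0.003   0.1   ]
pos [0.5375 0.0121 0.2597] yaw -12.66 t 3.62 F [ 0.5085 -1.1503  0.4276] grip 0.0851
shift [-0.0002  0.0015  0.1337] turn 0.34
```

>>> arm_command([
  {"translation":[0,0.001,0.03],"turn":0},
  {"translation":[0,0.0013,0.07],"turn":0},
  {"translation":[0,0.0013,0.105],"turn":0},
  {"translation":[0,0.0013,0.125],"turn":0},
  {"translation":[0,0.0013,0.1337],"turn":0},
  {"translation":[0,0.0013,0.1337],"turn":0},
])

```text
clock: 4.12
ee_pos: [0.5389, 0.0081, 0.1256]
ee_rot: [-2.458, -1.955, 0.003]
wrist_force: [-0.3, -0.5, 0.3]
grip_width: 0.0854
```

>>> arm_command([
  {"translation":[0,0,0],"turn":0},
  {"translation":[0,0,0],"turn":0},
  {"translation":[0,0,0],"turn":0},
  {"translation":[0,0,0],"turn":0},
  {"translation":[0,0,0],"turn":0},
  {"translation":[0,0,0],"turn":0},
  {"translation":[0,0,0],"turn":0},
  {"translation":[0,0,0],"turn":0},
], jaw=0.0)

```text
clock: 4.78
ee_pos: [0.5396, 0.0083, 0.1272]
ee_rot: [2.459, 1.955, 0.001]
wrist_force: [-1.8, 1.0, 7.0]
grip_width: 0.0195
```

Run:
```python
from plant import *
from h import *
to(state(),[.5388,.0115,.126],-13)
```

```text
pos [0.5396 0.0083 0.1272] yaw -13.01 t 4.78 F [-1.8435  0.9701  7.036 ] grip 0.0195
shift [ 0.0029 -0.0015  0.0012] turn -0.01
```

>>> arm_command([
  {"translation":[0,0,-0.004],"turn":0},
  {"translation":[0,0,-0.01],"turn":0},
  {"translation":[0,0,-0.012],"turn":0},
  {"translation":[0,0,-0.012],"turn":0},
  {"translation":[0,0,-0.012],"turn":0},
])

```text
clock: 5.2
ee_pos: [0.5395, 0.0083, 0.1387]
ee_rot: [2.459, 1.955, 0.0]
wrist_force: [-0.2, 1.3, -1.9]
grip_width: 0.0191
```

>>> arm_command([
  {"translation":[0.001,-0.008,0],"turn":0},
  {"translation":[0.002,-0.025,0],"turn":0},
  {"translation":[0.003,-0.045,0],"turn":0},
  {"translation":[0.0045,-0.065,0],"turn":0},
  {"translation":[0.005,-0.075,0],"turn":0},
  {"translation":[0.005,-0.075,0],"turn":0},
  {"translation":[0.005,-0.075,0],"turn":0},
])

```text
clock: 5.78
ee_pos: [0.4677, 0.0302, 0.1388]
ee_rot: [2.458, 1.956, 0.001]
wrist_force: [-0.2, 0.5, -1.7]
grip_width: 0.019
```

Run:
```python
from plant import *
from h import *
to(state(),[.5388,.0115,.126],-13)
d={}
for n in ("scene","side","wrist"): d[n]=get_image(n)
pickle.dump(d,open("im1.pkl","wb"))
crop(d["scene"],290,150,150,110,5,"s5.png");crop(d["side"],180,130,130,110,5,"d5.png");crop(d["wrist"],160,150,240,180,3.3,"w5.png")
to(state(),[.5388,.0115,.126],-13)
```

```text
pos [0.4677 0.0302 0.1388] yaw -12.98 t 5.78 F [-0.2231  0.4883 -1.6915] grip 0.019
shift [-0.0023  0.0735  0.0128] turn 0.02
pos [0.4686 0.0297 0.1387] yaw -13.03 t 5.93 F [ 0.5139 -0.357  -2.5813] grip 0.0192
shift [-0.0019  0.0725  0.0128] turn -0.03
```

View pics/s5.png

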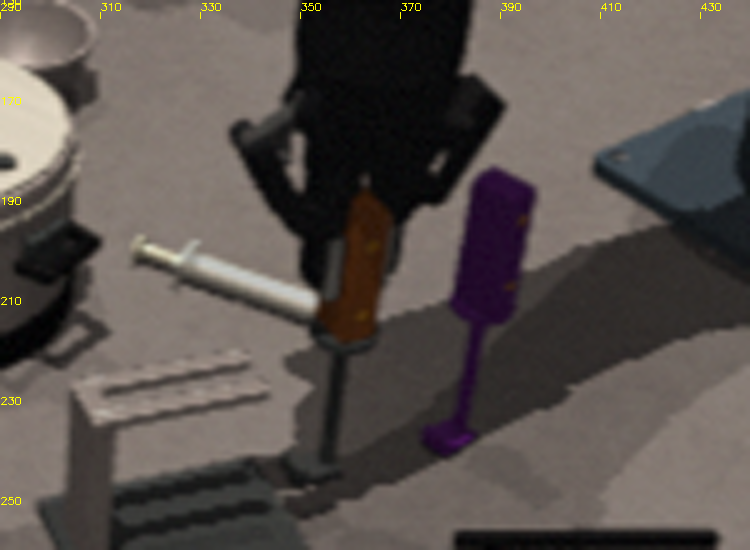

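View pics/d5.png

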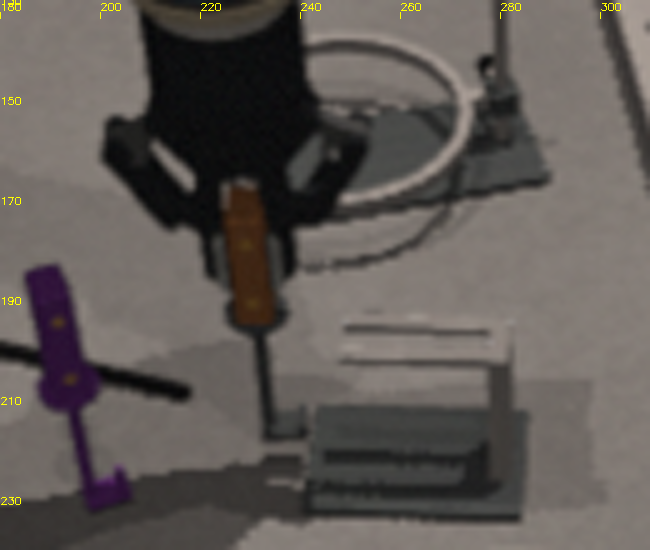

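View pics/w5.png

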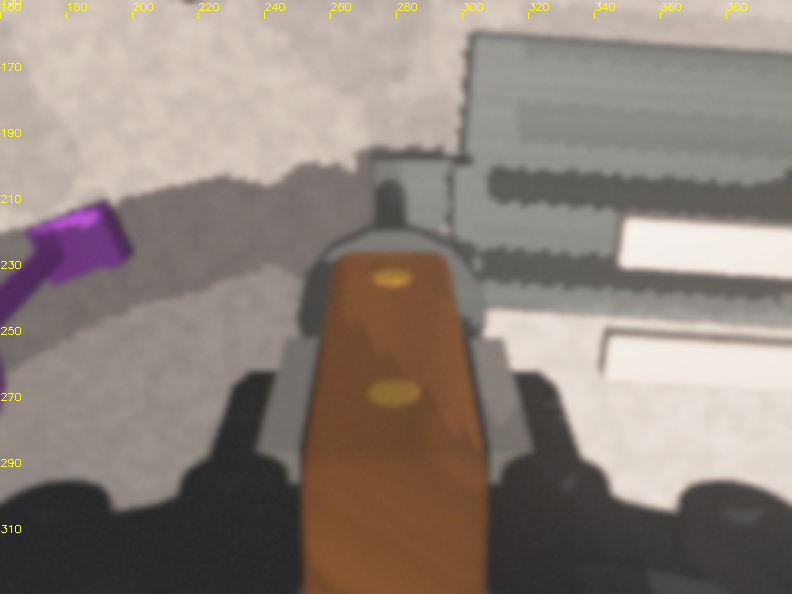

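Run:
```python
from h import *
d=pickle.load(open("im1.pkl","rb"));W=d["wrist"];S,D=d["scene"],d["side"]
T=Ro.from_rotvec([2.458,1.956,.001]).as_matrix();p=np.array([.4686,.0297,.1388])
def tool(uv,tz):
    o,dd=ray(W,uv);o=T.T@(o-p);dd=T.T@dd;return o+dd*(tz-o[2])/dd[2]
q=lambda *l:A(l,160,150,3.3)
print("toe top plane .107",[tool(x,.107) for x in q((374,158),(450,157))])
print("lip top plane .101",[tool(x,.101) for x in q((374,158),(450,157))])
print("shank", [tool(x,.09) for x in q((375,195),(406,195))])
print("collar top z=.112-.09=.022", [tool(x,.022) for x in q((392,228),(300,300),(485,300))])
print("handle bottom edge", [tool(x,.022) for x in q((332,253),(448,253))])
# predicted shank in scene/side
for off in (0,.003,.006):
    P=lambda z:p+T@np.array([off,0,.112-z])
    print(off,"side",(proj(D,[P(.08),P(.005)])+.5-[180,130])*5,"scene",(proj(S,[P(.08),P(.005)])+.5-[290,150])*5)
```

```text
toe top plane .107 [array([ 0.0119, -0.0048,  0.107 ]), array([0.0122, 0.0145, 0.107 ])]
lip top plane .101 [array([ 0.0134, -0.0047,  0.101 ]), array([0.0136, 0.0141, 0.101 ])]
shank [array([ 0.0069, -0.0043,  0.09  ]), array([0.0069, 0.0031, 0.09  ])]
collar top z=.112-.09=.022 [array([ 0.0197, -0.    ,  0.022 ]), array([ 0.0066, -0.0161,  0.022 ]), array([0.0066, 0.0161, 0.022 ])]
handle bottom edge [array([ 0.0152, -0.0103,  0.022 ]), array([0.0152, 0.0096, 0.022 ])]
0 side [[259.8278 322.3861]
 [271.9253 422.6376]] scene [[335.1059 336.5524]
 [318.5096 454.622 ]]
0.003 side [[260.1464 318.4247]
 [272.2106 418.6804]] scene [[338.1006 340.1062]
 [321.3496 458.2728]]
0.006 side [[260.464  314.4769]
 [272.495  414.7362]] scene [[341.1079 343.6752]
 [324.2012 461.9386]]
```

Run:
```python
from plant import *
from h import *
to(state(),[.4983,-.2524,.26],13.3)
```

```text
pos [0.4686 0.0297 0.1387] yaw -13.03 t 5.93 F [ 0.5139 -0.357  -2.5813] grip 0.0192
shift [-0.2682  0.0927 -0.1212] turn -26.33
```

>>> arm_command([
  {"translation":[-0.003,0,-0.03],"turn":0},
  {"translation":[-0.02,0.003,-0.065],"turn":-3},
  {"translation":[-0.048,0.012,-0.095],"turn":-8},
  {"translation":[-0.084,0.025,-0.115],"turn":-13},
  {"translation":[-0.121,0.039,-0.121],"turn":-18},
  {"translation":[-0.159,0.053,-0.121],"turn":-23},
  {"translation":[-0.197,0.067,-0.121],"turn":-26},
  {"translation":[-0.23,0.08,-0.121],"turn":-26.3},
])

```text
clock: 6.6
ee_pos: [0.4938, -0.2157, 0.26]
ee_rot: [1.946, 2.464, -0.0]
wrist_force: [0.8, 1.0, -1.8]
grip_width: 0.0191
```

>>> arm_command([
  {"translation":[-0.025,0.023,0],"turn":0},
  {"translation":[-0.033,0.029,0],"turn":0},
  {"translation":[-0.033,0.029,0],"turn":0},
  {"translation":[-0.033,0.029,0],"turn":0},
])

```text
clock: 6.93
ee_pos: [0.5292, -0.238, 0.2588]
ee_rot: [-1.95, -2.462, 0.001]
wrist_force: [0.3, 0.7, -2.1]
grip_width: 0.0195
```

Run:
```python
from plant import *
from h import *
d={}
for n in ("side","scene","wrist"): d[n]=get_image(n)
pickle.dump(d,open("im2.pkl","wb"))
to(state(),[.4983,-.2524,.23],13.3)
crop(d["wrist"],150,120,260,200,3,"w6.png");crop(d["side"],220,180,120,90,6,"d6.png")
```

```text
pos [ 0.5289 -0.2367  0.2595] yaw 13.33 t 7.08 F [-0.342  -0.0075 -2.478 ] grip 0.0196
shift [-0.0083 -0.0334  0.0295] turn 0.03
```

View pics/w6.png

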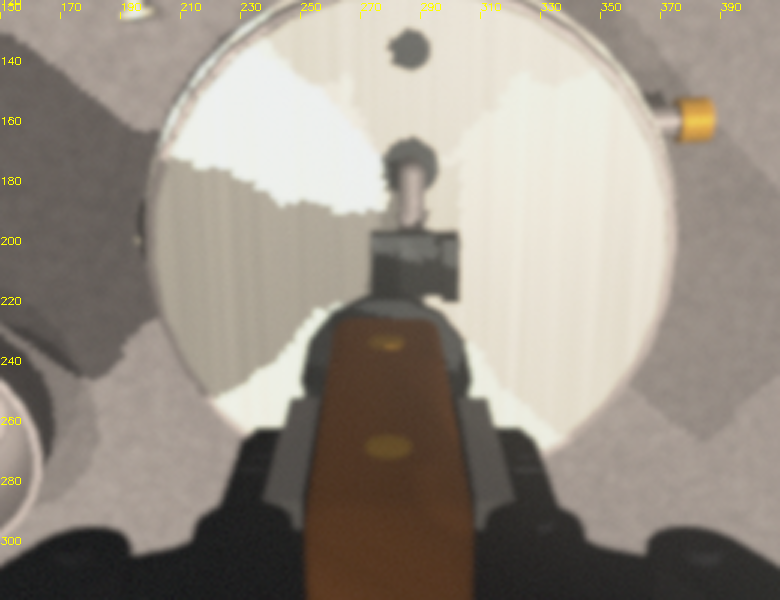

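View pics/d6.png

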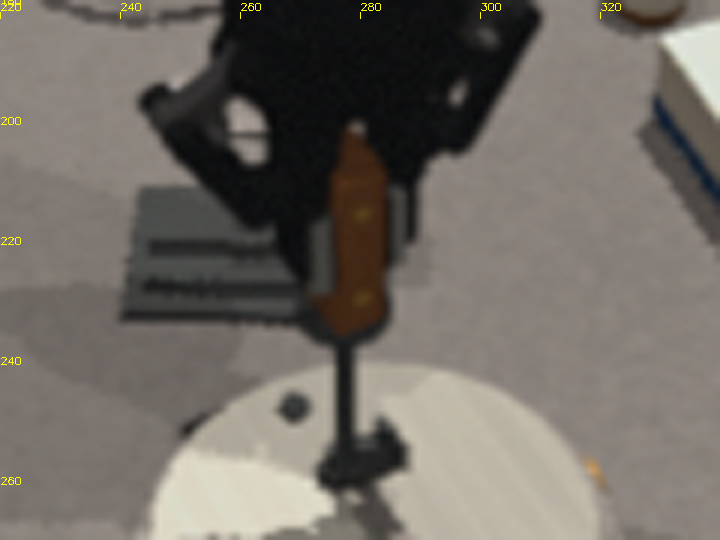

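>>> arm_command([
  {"translation":[-0.003,-0.012,0],"turn":0},
  {"translation":[-0.006,-0.026,0],"turn":0},
  {"translation":[-0.0083,-0.034,0],"turn":0},
  {"translation":[-0.0083,-0.034,0],"turn":0},
  {"translation":[-0.0083,-0.034,0.01],"turn":0},
  {"translation":[-0.0083,-0.034,0.02],"turn":0},
  {"translation":[-0.0083,-0.034,0.024],"turn":0},
  {"translation":[-0.0083,-0.034,0.024],"turn":0},
])

```text
clock: 7.75
ee_pos: [0.4979, -0.2526, 0.2337]
ee_rot: [-1.947, -2.462, 0.001]
wrist_force: [0.3, 0.1, -2.2]
grip_width: 0.0193
```

Run:
```python
from plant import *
from h import *
d=pickle.load(open("im2.pkl","rb"));W=d["wrist"]
T=Ro.from_rotvec([-1.95, -2.462, 0.001]).as_matrix();p=np.array([.5289,-.2367,.2595])
def tool(uv,tz):
    o,dd=ray(W,uv);o=T.T@(o-p);dd=T.T@dd;return o+dd*(tz-o[2])/dd[2]
q=lambda *l:A(l,150,120,3)
print("lip top",[tool(x,.101) for x in q((372,232),(459,232))])
print("bar end on lid z",[onz(W,x,.135) for x in q((411,175),(411,225))],onz(W,q((411,165))[0],.114))
to(state(),[.4983,-.2524,.23],13.3)
W=get_image("wrist");crop(W,150,120,260,200,3,"w7.png");pickle.dump(W,open("w7.pkl","wb"))
S=get_image("side");crop(S,220,200,120,90,6,"d7.png")
to(state(),[.4983,-.2524,.23],13.3)
```

```text
lip top [array([ 0.0135, -0.0048,  0.101 ]), array([0.0135, 0.0189, 0.101 ])]
bar end on lid z [array([ 0.5291, -0.2107,  0.135 ]), array([ 0.5326, -0.2253,  0.135 ])] [ 0.5296 -0.211   0.114 ]
pos [ 0.4979 -0.2526  0.2337] yaw 13.33 t 7.75 F [ 0.2709  0.0668 -2.218 ] grip 0.0193
shift [0.0001 0.0004 0.0037] turn 0.03
pos [ 0.4984 -0.2532  0.235 ] yaw 13.31 t 7.85 F [ 0.2964  0.1361 -2.0894] grip 0.019
shift [0.0008 0.0001 0.005 ] turn 0.01
```

View pics/w7.png

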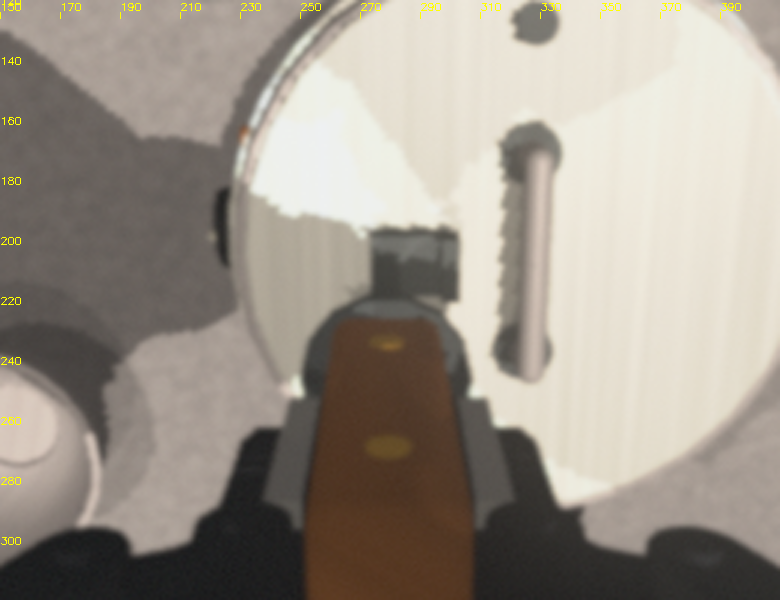

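View pics/d7.png

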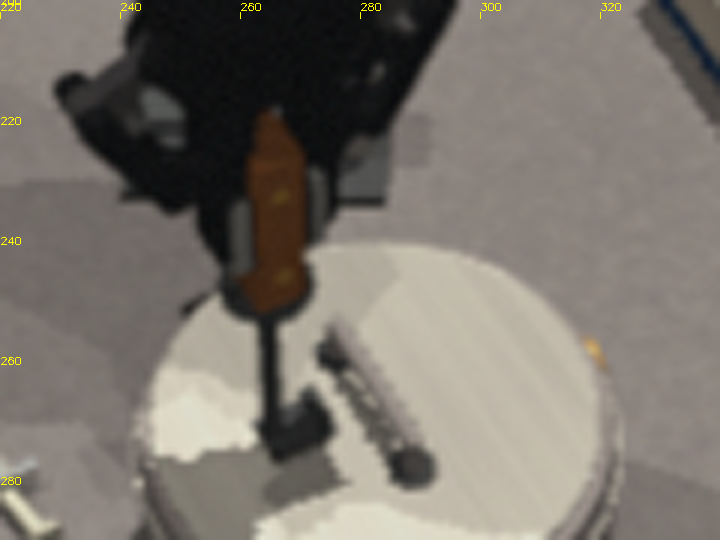

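Run:
```python
from h import *
W=pickle.load(open("w7.pkl","rb"))
T=Ro.from_rotvec([-1.947, -2.462, 0.001]).as_matrix();p=np.array([.498,-.253,.2343])
def tool(uv,tz):
    o,dd=ray(W,uv);o=T.T@(o-p);dd=T.T@dd;return o+dd*(tz-o[2])/dd[2]
q=lambda *l:A(l,150,120,3)
tz=.2343-.114
print("base posts", [tool(x,tz) for x in q((530,150),(523,352))])
print("bar ends", [tool(x,tz-.021) for x in q((540,150),(533,380))])
print("toe corner", [[tool(x,z) for x in q((372,232),(459,232),(459,300))] for z in (.107,.101)])
```

```text
base posts [array([0.0336, 0.0403, 0.1203]), array([-0.0279,  0.0407,  0.1203])]
bar ends [array([0.0366, 0.0397, 0.0993]), array([-0.0284,  0.0406,  0.0993])]
toe corner [[array([ 0.0127, -0.0048,  0.107 ]), array([0.0127, 0.0194, 0.107 ]), array([-0.0071,  0.0198,  0.107 ])], [array([ 0.0141, -0.0047,  0.101 ]), array([0.0141, 0.019 , 0.101 ]), array([-0.0052,  0.0194,  0.101 ])]]
```

>>> arm_command([
  {"translation":[0,0,0.002],"turn":0},
  {"translation":[0,0,0.004],"turn":0},
  {"translation":[0,0,0.005],"turn":0},
  {"translation":[0,0,0.0055],"turn":0},
  {"translation":[0,0,0.006],"turn":0},
  {"translation":[0,0,0.006],"turn":0},
])

```text
clock: 8.35
ee_pos: [0.4983, -0.2535, 0.2296]
ee_rot: [1.95, 2.463, -0.0]
wrist_force: [0.4, 0.8, -2.1]
grip_width: 0.0194
```

>>> arm_command([
  {"translation":[0,0,0.001],"turn":0},
  {"translation":[0,0,0.0015],"turn":0},
  {"translation":[0,0,0.002],"turn":0},
  {"translation":[0,0,0.002],"turn":0},
])

```text
clock: 8.68
ee_pos: [0.4982, -0.2535, 0.2275]
ee_rot: [-1.95, -2.463, 0.0]
wrist_force: [0.1, 0.9, -2.2]
grip_width: 0.0193
```

>>> arm_command([
  {"translation":[0,0,0.0005],"turn":0},
  {"translation":[0,0,0.001],"turn":0},
  {"translation":[0,0,0.001],"turn":0},
])

```text
clock: 8.93
ee_pos: [0.4982, -0.2534, 0.2264]
ee_rot: [-1.949, -2.463, 0.0]
wrist_force: [0.0, -0.2, -2.7]
grip_width: 0.0194
```

>>> arm_command([
  {"translation":[0,0,0.0005],"turn":0},
  {"translation":[0,0,0.001],"turn":0},
  {"translation":[0,0,0.001],"turn":0},
])

```text
clock: 9.18
ee_pos: [0.4983, -0.2536, 0.2259]
ee_rot: [1.95, 2.463, 0.0]
wrist_force: [-0.4, 0.8, 2.9]
grip_width: 0.0193
```

>>> arm_command([
  {"translation":[0,0,-0.0003],"turn":0},
  {"translation":[0,0.003,-0.0003],"turn":0},
  {"translation":[0,0.008,-0.0003],"turn":0},
  {"translation":[0,0.013,-0.0003],"turn":0},
  {"translation":[0,0.016,-0.0003],"turn":0},
  {"translation":[0,0.016,-0.0003],"turn":0},
])

```text
clock: 9.68
ee_pos: [0.5147, -0.2497, 0.2259]
ee_rot: [1.949, 2.464, -0.0]
wrist_force: [-2.1, -0.5, 3.9]
grip_width: 0.0193
```

>>> arm_command([
  {"translation":[0,0.003,-0.0003],"turn":0},
  {"translation":[0,0.007,-0.0004],"turn":0},
  {"translation":[0,0.01,-0.0004],"turn":0},
  {"translation":[0,0.012,-0.0004],"turn":0},
  {"translation":[0,0.012,-0.0004],"turn":0},
])

```text
clock: 10.1
ee_pos: [0.5262, -0.2466, 0.226]
ee_rot: [-1.949, -2.464, -0.0]
wrist_force: [0.1, -0.2, -2.2]
grip_width: 0.0193
```

Run:
```python
from plant import *
from h import *
to(state(),[.4983,-.2524,.23],13.3)
W=get_image("wrist");crop(W,150,120,260,200,3,"w8.png");pickle.dump(W,open("w8.pkl","wb"))
S=get_image("side");crop(S,220,200,120,90,6,"d8.png")
```

```text
pos [ 0.5262 -0.2466  0.226 ] yaw 13.33 t 10.1 F [ 0.0902 -0.1866 -2.2297] grip 0.0193
shift [ 0.0008 -0.0285 -0.004 ] turn 0.03
```

View pics/w8.png

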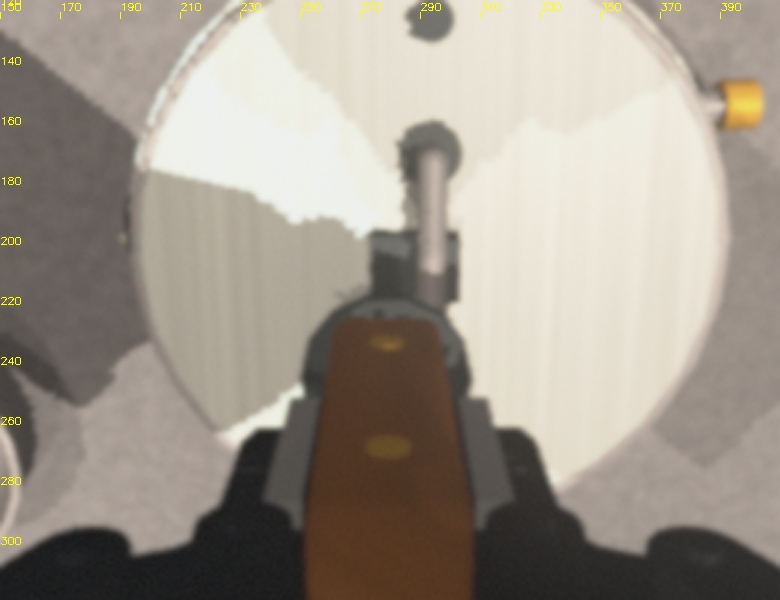

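View pics/d8.png

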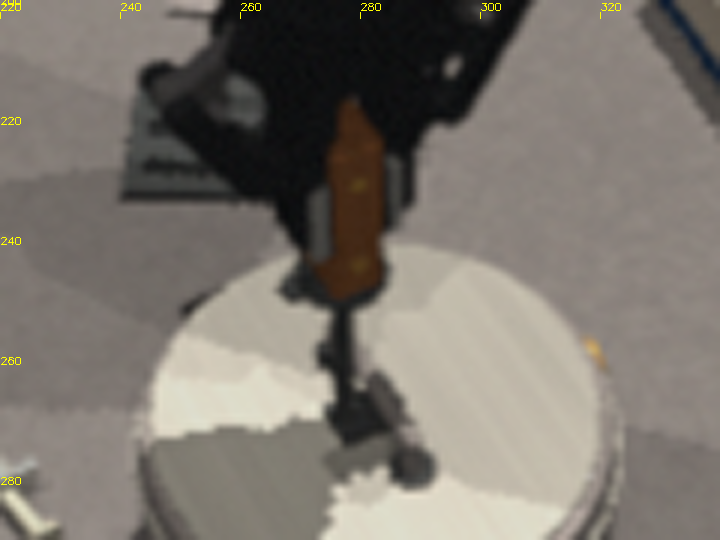

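>>> arm_command([
  {"translation":[0,0.0007,0.0001],"turn":0},
  {"translation":[0,0.0015,0.0001],"turn":0},
  {"translation":[0,0.002,0.0001],"turn":0},
  {"translation":[0,0.002,0.0001],"turn":0},
])

```text
clock: 10.53
ee_pos: [0.5276, -0.2465, 0.2262]
ee_rot: [1.95, 2.463, 0.0]
wrist_force: [0.5, -0.5, -2.1]
grip_width: 0.0195
```

>>> arm_command([
  {"translation":[0,0.0005,0],"turn":0},
  {"translation":[0,0.001,0],"turn":0},
  {"translation":[0,0.001,0],"turn":0},
])

```text
clock: 10.78
ee_pos: [0.5286, -0.2463, 0.2262]
ee_rot: [1.949, 2.464, 0.0]
wrist_force: [0.7, 0.1, -1.6]
grip_width: 0.0192
```

>>> arm_command([
  {"translation":[0,0.0005,0],"turn":0},
  {"translation":[0,0.001,0],"turn":0},
  {"translation":[0,0.001,0],"turn":0},
])

```text
clock: 11.03
ee_pos: [0.5295, -0.2461, 0.2261]
ee_rot: [1.949, 2.464, 0.0]
wrist_force: [-0.2, 0.4, -2.7]
grip_width: 0.0192
```

>>> arm_command([
  {"translation":[0,0.0005,0],"turn":0},
  {"translation":[0,0.001,0],"turn":0},
  {"translation":[0,0.001,0],"turn":0},
])

```text
clock: 11.28
ee_pos: [0.5305, -0.2458, 0.2261]
ee_rot: [1.949, 2.464, 0.0]
wrist_force: [-0.1, -0.0, -1.6]
grip_width: 0.0196
```

>>> arm_command([
  {"translation":[0,0.0005,0],"turn":0},
  {"translation":[0,0.001,0],"turn":0},
  {"translation":[0,0.001,0],"turn":0},
])

```text
clock: 11.53
ee_pos: [0.5312, -0.2457, 0.2261]
ee_rot: [-1.949, -2.463, 0.001]
wrist_force: [-0.7, 0.9, -2.7]
grip_width: 0.0194
```

Run:
```python
from plant import *
from h import *
W=get_image("wrist");crop(W,230,170,110,80,7,"w9.png");pickle.dump(W,open("w9.pkl","wb"))
to(state(),[.4983,-.2524,.23],13.3)
```

```text
pos [ 0.5312 -0.2457  0.2261] yaw 13.28 t 11.58 F [-0.33   -0.405  -2.3427] grip 0.0195
shift [ 0.001  -0.0335 -0.0039] turn -0.02
```

View pics/w9.png

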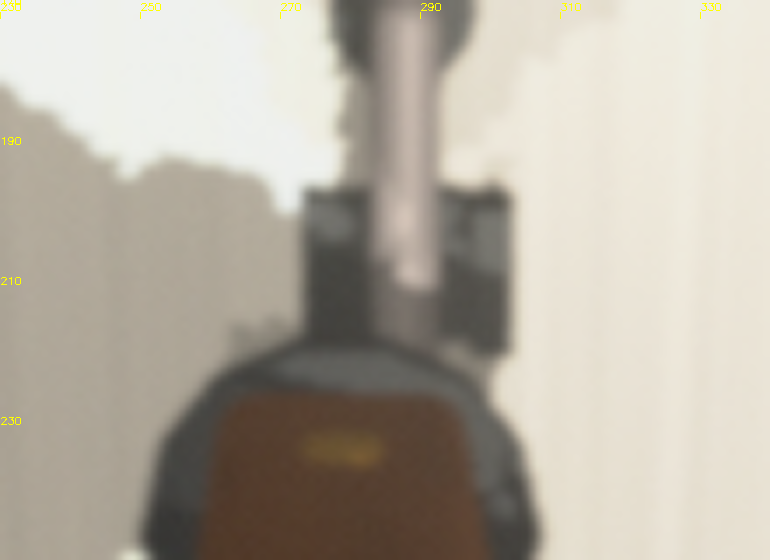

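>>> arm_command([
  {"translation":[0,0.0005,0],"turn":0},
  {"translation":[0,0.001,0],"turn":0},
  {"translation":[0,0.001,0],"turn":0},
])

```text
clock: 11.83
ee_pos: [0.5317, -0.2457, 0.2261]
ee_rot: [-1.949, -2.462, 0.001]
wrist_force: [-3.9, -0.2, -0.6]
grip_width: 0.0194
```

>>> arm_command([
  {"translation":[0,-0.0003,-0.001],"turn":0},
  {"translation":[0,-0.0003,-0.003],"turn":0},
  {"translation":[0,-0.0003,-0.005],"turn":0},
  {"translation":[0,-0.0003,-0.0065],"turn":0},
  {"translation":[0,-0.0003,-0.0075],"turn":0},
  {"translation":[0,-0.0003,-0.0075],"turn":0},
])

```text
clock: 12.33
ee_pos: [0.5322, -0.2455, 0.234]
ee_rot: [1.949, 2.463, 0.0]
wrist_force: [-2.0, -0.7, -1.6]
grip_width: 0.0194
```

>>> arm_command([
  {"translation":[0,0,-0.0005],"turn":0},
  {"translation":[0,0,-0.001],"turn":0},
  {"translation":[0,0,-0.0015],"turn":0},
  {"translation":[0,0,-0.002],"turn":0},
  {"translation":[0,0,-0.002],"turn":0},
])

```text
clock: 12.75
ee_pos: [0.5322, -0.2453, 0.2356]
ee_rot: [1.949, 2.464, 0.0]
wrist_force: [0.2, 0.1, -6.6]
grip_width: 0.0194
```

>>> arm_command([
  {"translation":[0,0,-0.0005],"turn":0},
  {"translation":[0,0,-0.001],"turn":0},
  {"translation":[0,0,-0.002],"turn":0},
  {"translation":[0,0,-0.003],"turn":0},
  {"translation":[0,0,-0.004],"turn":0},
  {"translation":[0,0,-0.005],"turn":0},
  {"translation":[0,0,-0.005],"turn":0},
])

```text
clock: 13.33
ee_pos: [0.5321, -0.2456, 0.241]
ee_rot: [1.949, 2.463, 0.0]
wrist_force: [-0.7, 0.3, -7.1]
grip_width: 0.0192
```

Run:
```python
from plant import *
from h import *
W=get_image("side");crop(W,190,180,160,120,5,"d10.png");pickle.dump(W,open("d10.pkl","wb"))
W=get_image("wrist");crop(W,150,120,260,200,3,"w10.png")
to(state(),[.4983,-.2524,.23],13.3)
```

```text
pos [ 0.5321 -0.2455  0.2407] yaw 13.28 t 13.43 F [ 0.1902 -0.0933 -5.7875] grip 0.0193
shift [ 0.0011 -0.0344  0.0107] turn -0.02
```

View pics/d10.png

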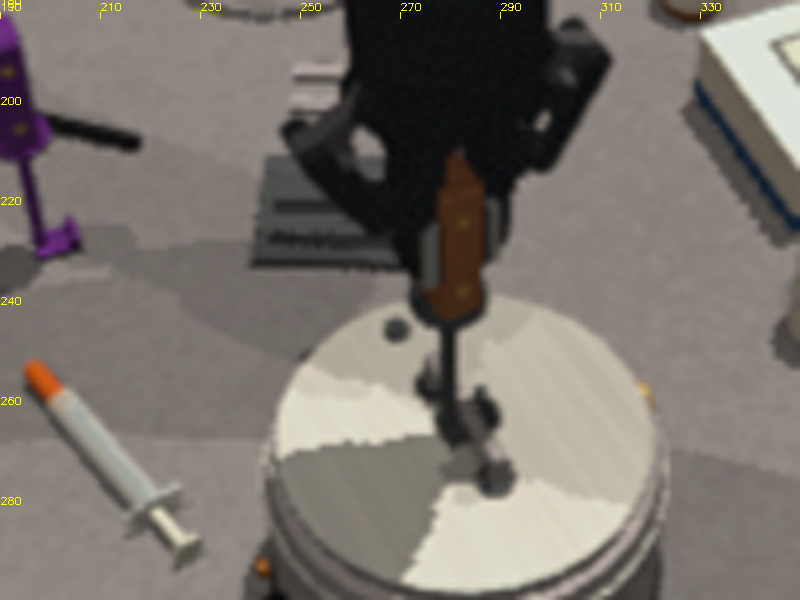

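View pics/w10.png

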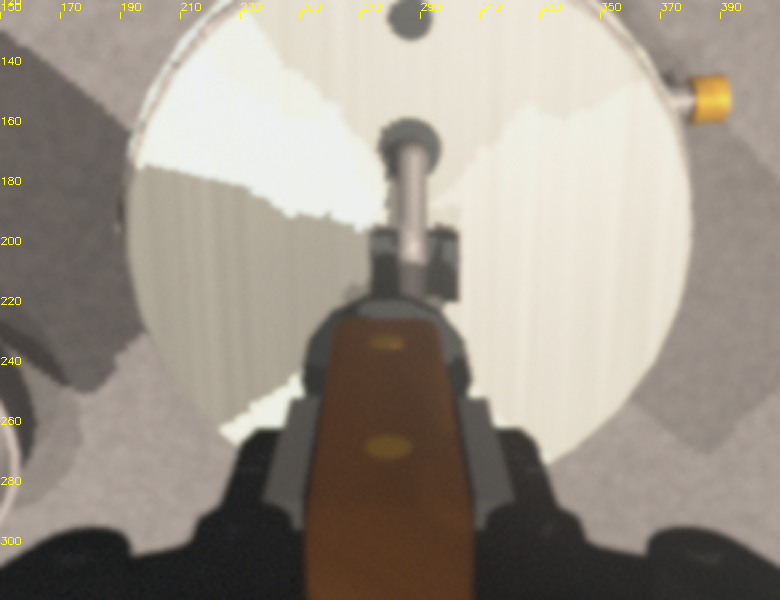

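>>> arm_command([
  {"translation":[0,0,-0.001],"turn":0},
  {"translation":[0,0,-0.003],"turn":0},
  {"translation":[0,0,-0.006],"turn":0},
  {"translation":[0,0,-0.01],"turn":0},
  {"translation":[0,0,-0.014],"turn":0},
  {"translation":[0,0,-0.018],"turn":0},
  {"translation":[0,0,-0.022],"turn":0},
  {"translation":[0,0,-0.026],"turn":0},
])

```text
clock: 14.1
ee_pos: [0.5321, -0.2455, 0.2672]
ee_rot: [1.949, 2.463, 0.0]
wrist_force: [-0.7, -0.2, -6.3]
grip_width: 0.0194
```

>>> arm_command([
  {"translation":[0,0,-0.004],"turn":0},
  {"translation":[0,0,-0.008],"turn":0},
  {"translation":[0,0,-0.012],"turn":0},
  {"translation":[0,0,-0.016],"turn":0},
  {"translation":[0,0,-0.02],"turn":0},
  {"translation":[0,0,-0.023],"turn":0},
  {"translation":[0,0,-0.024],"turn":0},
  {"translation":[0,0,-0.024],"turn":0},
])

```text
clock: 14.77
ee_pos: [0.5321, -0.2456, 0.291]
ee_rot: [1.949, 2.463, 0.0]
wrist_force: [-0.4, 0.8, -7.2]
grip_width: 0.0193
```

Run:
```python
from plant import *
from h import *
W=get_image("side");crop(W,190,150,160,140,4.2,"d11.png");pickle.dump(W,open("d11.pkl","wb"))
W=get_image("scene");crop(W,220,100,160,140,4.2,"s11.png");pickle.dump(W,open("s11.pkl","wb"))
to(state(),[.5,-.1,.29],8)
```

```text
pos [ 0.5319 -0.2454  0.2905] yaw 13.29 t 14.87 F [-0.2352  0.0465 -6.5239] grip 0.0194
shift [0.1489 0.0023 0.0005] turn 5.29
```

View pics/d11.png

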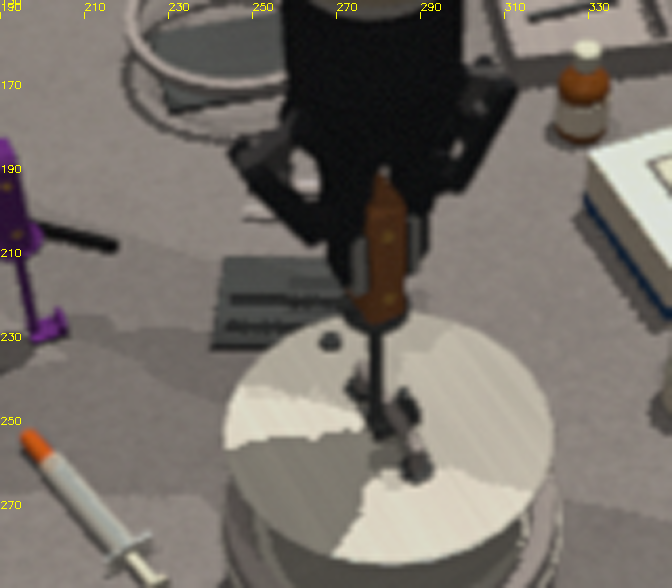

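View pics/s11.png

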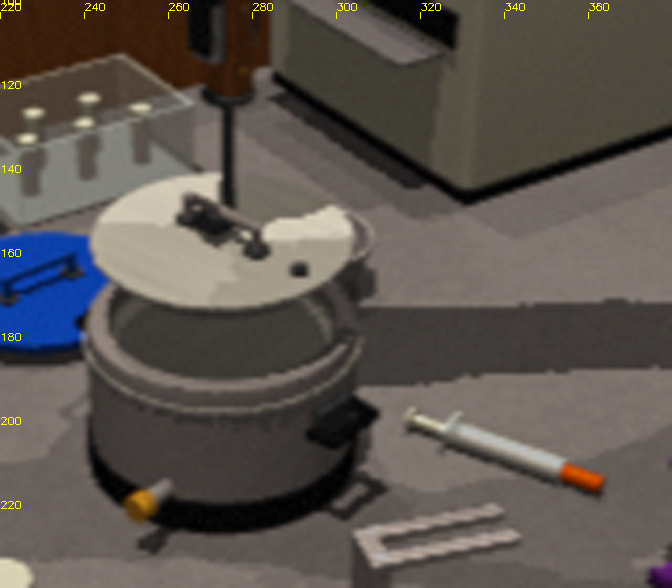

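Run:
```python
from h import *
D=pickle.load(open("d11.pkl","rb"));S=pickle.load(open("s11.pkl","rb"))
d=A([(222,435),(553,430),(390,562),(265,355),(505,345),(270,525),(500,540),(440,313)],190,150,4.2)
s=A([(92,240),(352,240),(205,306),(180,173),(110,200),(120,285),(300,293)],220,100,4.2)
def f(x):
    out=[]
    R=Ro.from_rotvec([x[3],x[4],0]).as_matrix(); C=circ([0,0,0],.084)@R.T+x[:3]
    for im,pts in ((D,d),(S,s)):
        q=proj(im,C);cen=q.mean(0)
        for p in pts:
            i=np.linalg.norm(q-p,axis=1).argmin(); out.append(np.sign(np.linalg.norm(p-cen)-np.linalg.norm(q[i]-cen))*np.linalg.norm(q[i]-p))
    return np.array(out)
r=least_squares(f,[.536,-.24,.17,0,0],diff_step=1e-4,x_scale=[.01,.01,.01,.05,.05]);print(r.x[:3],np.degrees(r.x[3:]),r.fun)
to2=None
```

```text
[ 0.5374 -0.2412  0.1684] [-0.3365  1.238 ] [ 0.5901 -0.4271 -0.55   -0.3835  0.3879  0.2413  1.4293  0.8134 -0.9202
 -0.0823  0.1083  0.3492  0.4715  0.2948  0.3839]
```

>>> arm_command([
  {"translation":[0.001,0.0003,0],"turn":0},
  {"translation":[0.0039,0.001,0],"turn":0},
  {"translation":[0.0087,0.0023,0],"turn":0},
  {"translation":[0.0155,0.0041,0],"turn":0},
  {"translation":[0.0242,0.0064,0],"turn":0},
  {"translation":[0.0348,0.0092,0],"turn":0},
  {"translation":[0.0474,0.0125,0],"turn":0},
  {"translation":[0.0619,0.0163,0],"turn":0},
])

```text
clock: 15.53
ee_pos: [0.5336, -0.1802, 0.2907]
ee_rot: [1.949, 2.463, 0.0]
wrist_force: [-0.0, -0.1, -5.8]
grip_width: 0.0196
```

>>> arm_command([
  {"translation":[0.0155,0.0041,0],"turn":0},
  {"translation":[0.0309,0.0081,0],"turn":0},
  {"translation":[0.0464,0.0122,0],"turn":0},
  {"translation":[0.0619,0.0163,0],"turn":0},
  {"translation":[0.0774,0.0204,0],"turn":0},
  {"translation":[0.0928,0.0244,0],"turn":0},
  {"translation":[0.1083,0.0285,0],"turn":0},
  {"translation":[0.1238,0.0326,0],"turn":0},
])

```text
clock: 16.2
ee_pos: [0.5367, -0.0513, 0.2908]
ee_rot: [-1.948, -2.464, -0.001]
wrist_force: [0.6, 0.1, -7.2]
grip_width: 0.0194
```

>>> arm_command([
  {"translation":[0.0155,0.0041,0],"turn":0},
  {"translation":[0.0309,0.0081,0],"turn":0},
  {"translation":[0.0464,0.0122,0],"turn":0},
  {"translation":[0.0619,0.0163,0],"turn":0},
  {"translation":[0.0774,0.0204,0],"turn":0},
  {"translation":[0.0928,0.0244,0],"turn":0},
  {"translation":[0.1083,0.0285,0],"turn":0},
  {"translation":[0.1238,0.0326,0],"turn":0},
])

```text
clock: 16.87
ee_pos: [0.5396, 0.0766, 0.2908]
ee_rot: [-1.948, -2.464, -0.001]
wrist_force: [0.7, 0.0, -6.7]
grip_width: 0.0193
```

>>> arm_command([
  {"translation":[0.0155,0.0041,0],"turn":0},
  {"translation":[0.0309,0.0081,0],"turn":0},
  {"translation":[0.0464,0.0122,0],"turn":0},
  {"translation":[0.0619,0.0163,0],"turn":0},
  {"translation":[0.0774,0.0204,0],"turn":0},
  {"translation":[0.0928,0.0244,0],"turn":0},
  {"translation":[0.1083,0.0285,0],"turn":0},
  {"translation":[0.1238,0.0326,0],"turn":0},
])

```text
clock: 17.53
ee_pos: [0.5426, 0.2045, 0.2907]
ee_rot: [-1.948, -2.464, -0.0]
wrist_force: [-0.2, -0.5, -7.6]
grip_width: 0.0193
```

>>> arm_command([
  {"translation":[0.0145,0.0038,0],"turn":0},
  {"translation":[0.0271,0.0071,0],"turn":0},
  {"translation":[0.0377,0.0099,0],"turn":0},
  {"translation":[0.0454,0.012,0],"turn":0},
  {"translation":[0.0513,0.0135,0],"turn":0},
  {"translation":[0.0551,0.0145,0],"turn":0},
  {"translation":[0.0571,0.015,0],"turn":0},
  {"translation":[0.0571,0.015,0],"turn":0},
])

```text
clock: 18.2
ee_pos: [0.5451, 0.2614, 0.2906]
ee_rot: [1.95, 2.463, -0.0]
wrist_force: [0.1, 0.7, -6.5]
grip_width: 0.0194
```

Run:
```python
from plant import *
from h import *
d={}
for n in ("wrist","side","scene"): d[n]=get_image(n)
pickle.dump(d,open("im12.pkl","wb"))
to(state(),[.5448,.2615,.29],13.3)
crop(d["wrist"],120,100,300,230,2.6,"w12.png");crop(d["side"],190,80,130,120,5,"d12.png");crop(d["scene"],300,200,180,150,4.2,"s12.png")
```

```text
pos [0.5452 0.2606 0.2907] yaw 13.22 t 18.35 F [-0.0606 -0.8736 -7.0022] grip 0.0193
shift [ 0.001  -0.0001  0.0007] turn -0.08
```

View pics/w12.png

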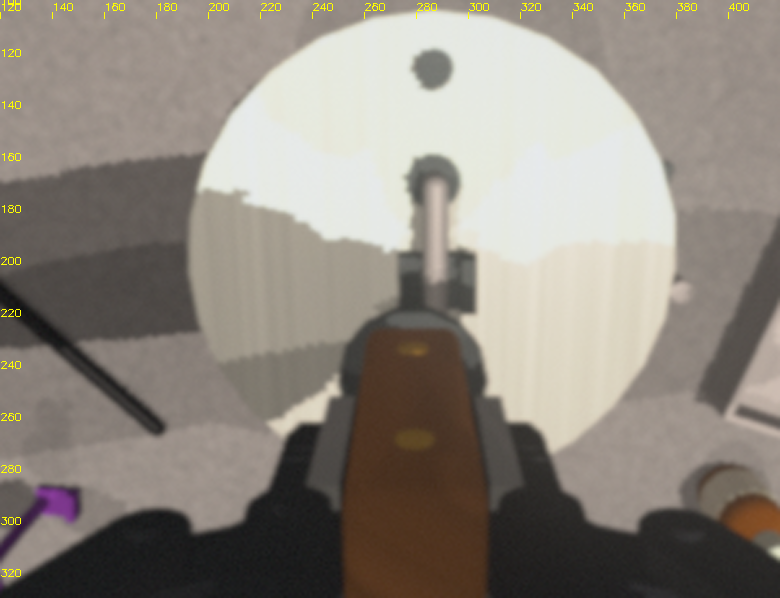

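View pics/d12.png

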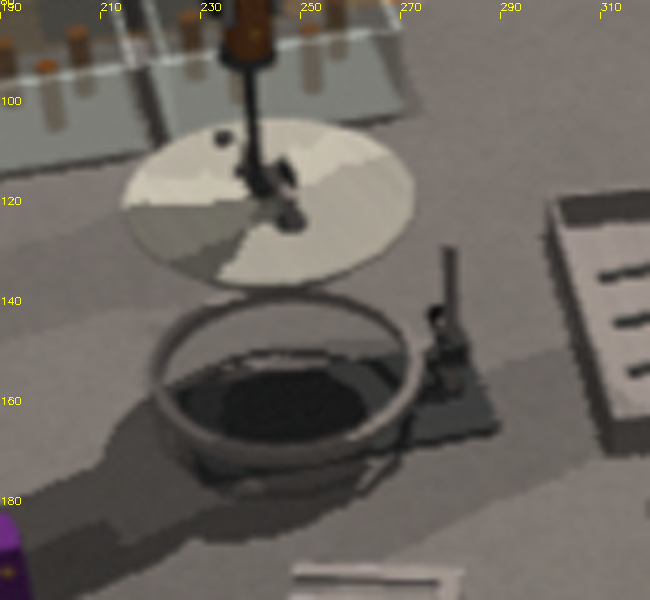

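View pics/s12.png

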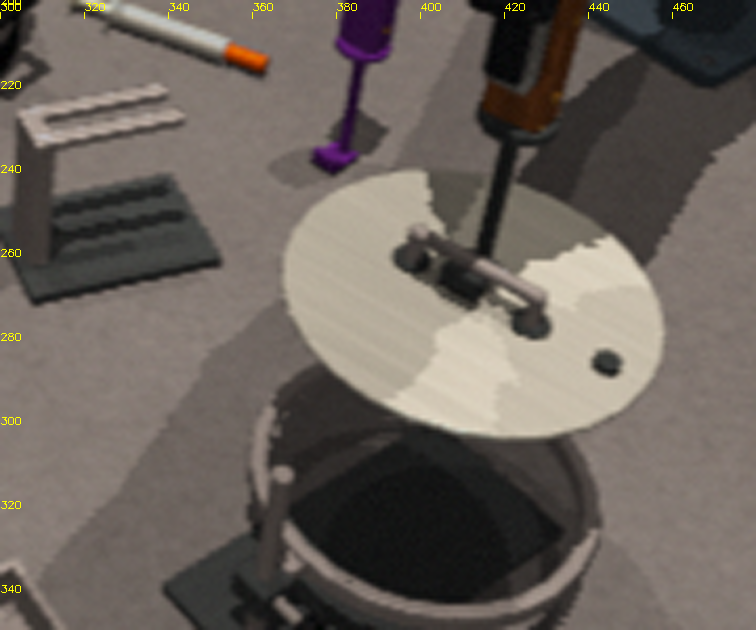

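```bash
cat >> h.py <<'E'
def fitdisc(obs,x0,r=.084,tilt=True):
    def f(x):
        out=[]
        R=Ro.from_rotvec([x[3],x[4],0]).as_matrix() if tilt else np.eye(3); C=circ([0,0,0],r)@R.T+x[:3]
        for im,pts in obs:
            q=proj(im,C);cen=q.mean(0)
            for p in pts:
                i=np.linalg.norm(q-p,axis=1).argmin(); out.append(np.sign(np.linalg.norm(p-cen)-np.linalg.norm(q[i]-cen))*np.linalg.norm(q[i]-p))
        return np.array(out)
    r_=least_squares(f,list(x0)+([0,0] if tilt else []),diff_step=1e-4,x_scale=[.01,.01,.01,.05,.05] if tilt else 1.)
    print(r_.x[:3],np.degrees(r_.x[3:]),np.round(r_.fun,2)); return r_.x
E
python3 - <<'E'
from h import *
D=pickle.load(open("im12.pkl","rb"));W,S,d=D["wrist"],D["scene"],D["side"]
w=A([(188,245),(677,240),(432,10),(300,50),(570,50),(645,345)],120,100,2.6)
dd=A([(121,200),(416,195),(270,288),(275,117),(155,155),(385,148),(150,250),(385,245)],190,80,5)
s=A([(283,275),(664,335),(500,438),(410,168),(310,215),(340,365),(610,235),(620,415)],300,200,4.2)
for o in ([(W,w)],[(d,dd)],[(S,s)]): fitdisc(o,[.5515,.2667,.17],tilt=False)
fitdisc([(W,w),(d,dd),(S,s)],[.5515,.2667,.17])
E
```

```text
[0.5499 0.2658 0.1641] [] [ 0.82  1.37 -0.35 -0.52  0.39 -1.78]
[0.55   0.2707 0.1643] [] [ 0.55  0.34  0.56  0.1  -0.18 -0.31 -0.78 -0.31]
[0.548  0.2666 0.1671] [] [ 0.4  -0.75  0.76  1.05 -0.48 -1.11 -0.05  0.62]
[0.5494 0.2659 0.1669] [-0.3426  0.3839] [-0.8   1.14 -0.54 -1.28  0.44 -2.28  0.48  0.19  0.45  0.42 -0.08 -0.09
 -0.87 -0.57 -0.45  0.13  0.27  0.85 -1.03 -1.97  0.4   0.83]
```

>>> arm_command([
  {"translation":[0,0.0003,0.002],"turn":0},
  {"translation":[0,0.0006,0.007],"turn":0},
  {"translation":[0,0.001,0.015],"turn":0},
  {"translation":[0,0.001,0.026],"turn":0},
  {"translation":[0,0.001,0.038],"turn":0},
  {"translation":[0,0.001,0.05],"turn":0},
  {"translation":[0,0.001,0.061],"turn":0},
  {"translation":[0,0.001,0.07],"turn":0},
])

```text
clock: 19.02
ee_pos: [0.5456, 0.2615, 0.219]
ee_rot: [-1.949, -2.463, 0.002]
wrist_force: [0.1, 0.1, -7.2]
grip_width: 0.0192
```

>>> arm_command([
  {"translation":[0,0,0.007],"turn":0},
  {"translation":[0,0,0.013],"turn":0},
  {"translation":[0,0,0.018],"turn":0},
  {"translation":[0,0,0.022],"turn":0},
  {"translation":[0,0,0.024],"turn":0},
  {"translation":[0,0,0.025],"turn":0},
  {"translation":[0,0,0.025],"turn":0},
])

```text
clock: 19.6
ee_pos: [0.5461, 0.2617, 0.1957]
ee_rot: [1.95, 2.463, 0.0]
wrist_force: [-0.9, 0.1, -6.2]
grip_width: 0.019
```

Run:
```python
from plant import *
from h import *
d={}
for n in ("side","scene"): d[n]=get_image(n)
pickle.dump(d,open("im13.pkl","wb"))
to(state(),[.5458,.2615,.168],13.3)
crop(d["side"],190,100,130,100,6,"d13.png");crop(d["scene"],320,240,140,110,5.5,"s13.png")
```

```text
pos [0.5462 0.2617 0.196 ] yaw 13.28 t 19.7 F [ 0.8681  0.1528 -7.3224] grip 0.0193
shift [-0.0001 -0.0004  0.028 ] turn -0.02
```

View pics/d13.png

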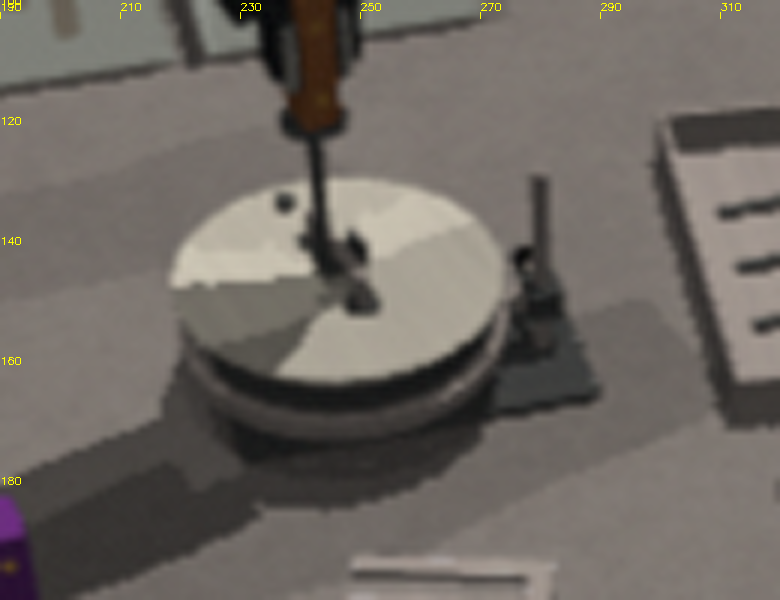

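View pics/s13.png

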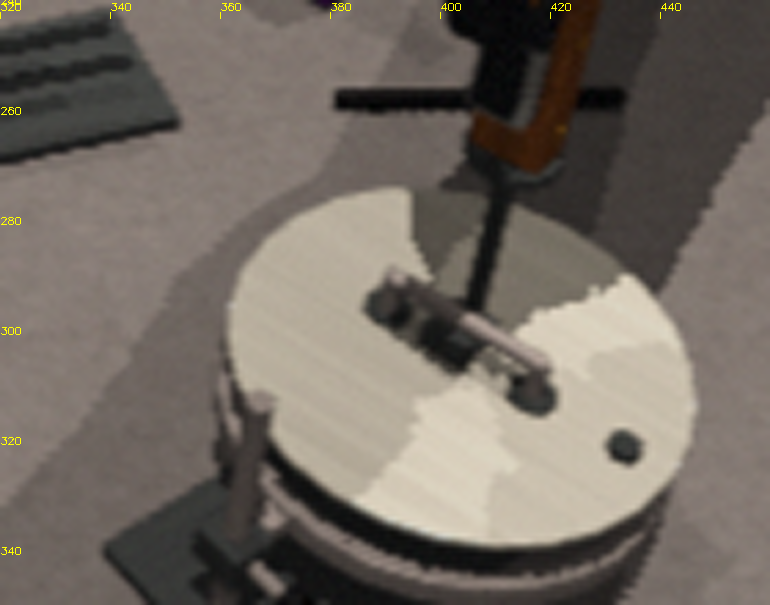

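>>> arm_command([
  {"translation":[0,0,0.002],"turn":0},
  {"translation":[0,0,0.005],"turn":0},
  {"translation":[0,0,0.008],"turn":0},
  {"translation":[0,0,0.011],"turn":0},
  {"translation":[0,0,0.014],"turn":0},
  {"translation":[0,0,0.017],"turn":0},
  {"translation":[0,0,0.019],"turn":0},
  {"translation":[0,0,0.02],"turn":0},
])

```text
clock: 20.37
ee_pos: [0.5458, 0.2616, 0.1752]
ee_rot: [-1.949, -2.463, 0.001]
wrist_force: [-0.5, -0.3, -6.4]
grip_width: 0.0194
```

>>> arm_command([
  {"translation":[0,0,0.001],"turn":0},
  {"translation":[0,0,0.002],"turn":0},
  {"translation":[0,0,0.003],"turn":0},
  {"translation":[0,0,0.0035],"turn":0},
  {"translation":[0,0,0.0035],"turn":0},
])

```text
clock: 20.78
ee_pos: [0.5461, 0.2617, 0.1725]
ee_rot: [1.95, 2.463, 0.001]
wrist_force: [-0.6, -0.2, -2.9]
grip_width: 0.0194
```

>>> arm_command([
  {"translation":[0,0,0.0005],"turn":0},
  {"translation":[0,0,0.001],"turn":0},
  {"translation":[0,0,0.0015],"turn":0},
  {"translation":[0,0,0.002],"turn":0},
  {"translation":[0,0,0.002],"turn":0},
])

```text
clock: 21.2
ee_pos: [0.546, 0.2617, 0.1701]
ee_rot: [1.95, 2.463, 0.0]
wrist_force: [-0.8, -0.3, -2.2]
grip_width: 0.0194
```

Run:
```python
from plant import *
from h import *
d={}
for n in ("side","scene","wrist"): d[n]=get_image(n)
pickle.dump(d,open("im14.pkl","wb"))
to(state(),[.5458,.2615,.168],13.3)
crop(d["side"],200,110,110,80,7,"d14.png");crop(d["scene"],330,250,130,100,6,"s14.png");crop(d["wrist"],120,100,300,230,2.6,"w14.png")
```

```text
pos [0.546  0.2617 0.1701] yaw 13.28 t 21.35 F [-1.0752  0.8552 -1.5655] grip 0.0195
shift [-0.0002 -0.0002  0.0021] turn -0.02
```

View pics/d14.png

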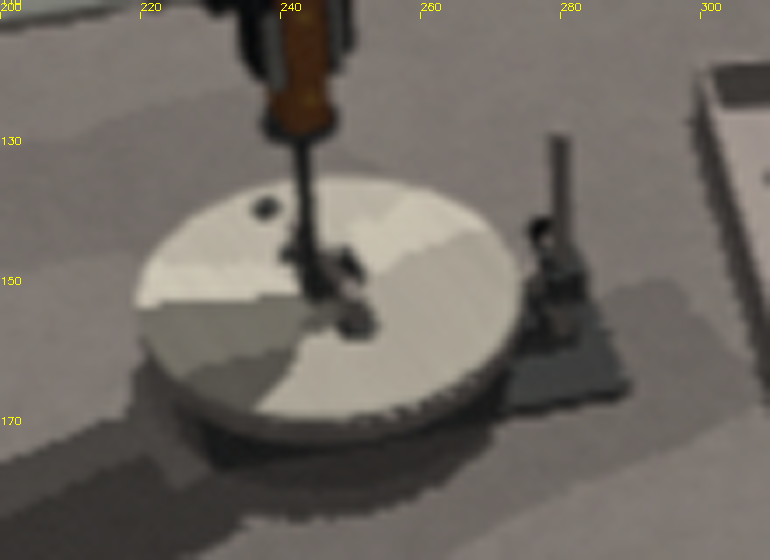

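View pics/s14.png

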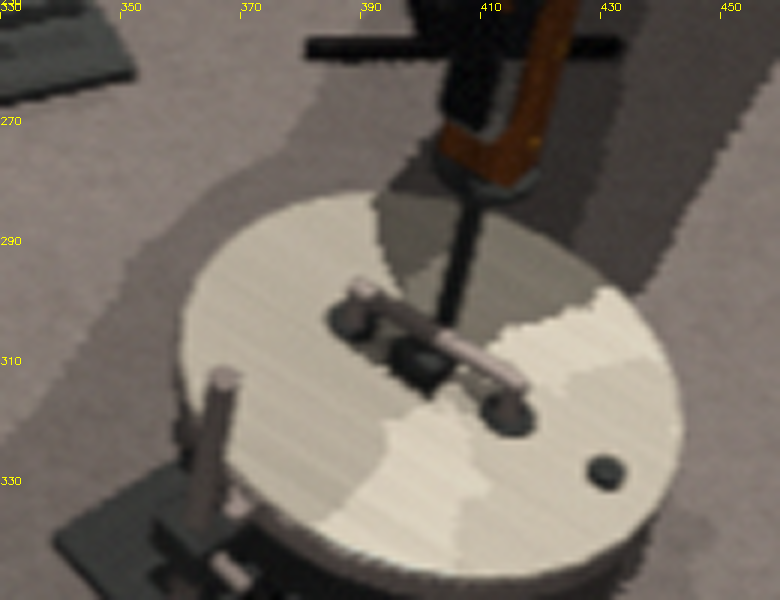

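View pics/w14.png

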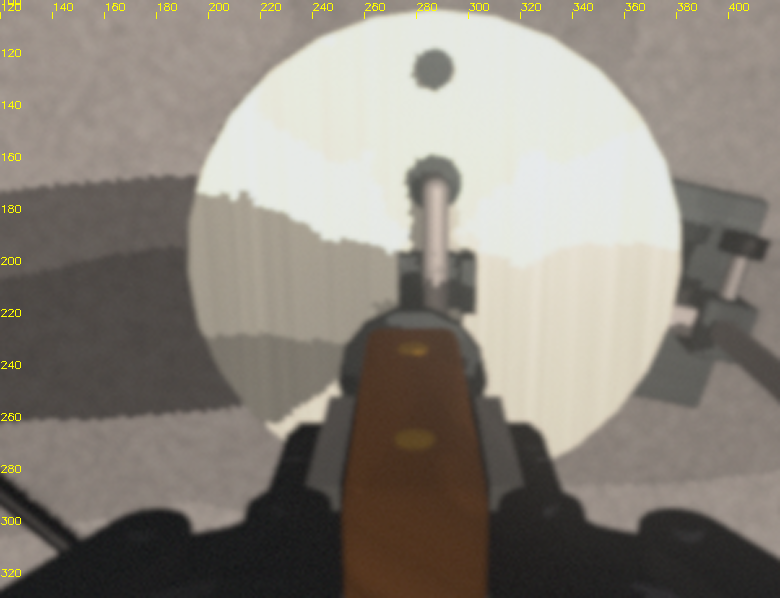

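Run:
```python
from h import *
D=pickle.load(open("im14.pkl","rb"));W,S,d=D["wrist"],D["scene"],D["side"]
w=A([(188,245),(682,240),(437,10),(300,55),(575,52),(645,350)],120,100,2.6)
dd=A([(134,300),(521,285),(340,418),(330,175),(205,218),(460,207),(200,380),(470,365)],200,110,7)
s=A([(181,335),(685,415),(480,577),(355,190),(225,235),(250,490),(600,283),(630,540)],330,250,6)
for o in ([(W,w)],[(d,dd)],[(S,s)]): fitdisc(o,[.5515,.2667,.05],tilt=False)
fitdisc([(d,dd),(S,s)],[.5515,.2667,.05])
fitdisc([(W,w),(d,dd),(S,s)],[.5515,.2667,.05])
```

```text
[0.5517 0.2662 0.0445] [] [ 1.53  2.03 -0.27 -1.47  0.36 -2.18]
[0.5538 0.2836 0.0372] [] [ 0.8   0.35  0.69  0.33 -0.82 -0.29 -0.94 -0.44]
[0.5534 0.2691 0.053 ] [] [-0.46  0.39 -0.53  0.4   0.77  0.31 -1.12  0.49]
[0.5514 0.2675 0.0501] [-1.1981 -0.5603] [ 0.42  0.05  0.92  0.46 -0.7  -0.53 -1.14 -0.25 -0.33  0.95 -0.69  0.14
  0.47  0.58 -0.65  0.43]
[0.5515 0.2662 0.0485] [-0.4897  1.0805] [-0.41  1.45 -0.47 -2.09  0.12 -3.15  0.51 -0.1   0.07  0.97 -0.56  0.3
 -1.37 -1.4  -0.99  1.38 -0.9   0.19  0.49 -0.59 -0.82  1.09]
```

>>> arm_command([
  {"translation":[0,-0.0005,0.001],"turn":0},
  {"translation":[0,-0.001,0.002],"turn":0},
  {"translation":[0,-0.001,0.003],"turn":0},
  {"translation":[0,-0.001,0.0035],"turn":0},
  {"translation":[0,-0.001,0.0035],"turn":0},
])

```text
clock: 21.77
ee_pos: [0.545, 0.2614, 0.1665]
ee_rot: [1.95, 2.463, -0.0]
wrist_force: [-0.2, -0.8, -1.7]
grip_width: 0.0197
```

>>> arm_command([
  {"translation":[0,0,0.0005],"turn":0},
  {"translation":[0,0,0.001],"turn":0},
  {"translation":[0,0,0.001],"turn":0},
])

```text
clock: 22.02
ee_pos: [0.545, 0.2614, 0.1656]
ee_rot: [-1.95, -2.463, 0.0]
wrist_force: [-0.2, -0.3, -2.6]
grip_width: 0.0195
```

>>> arm_command([
  {"translation":[0,0,0.0003],"turn":0},
  {"translation":[0,0,0.0006],"turn":0},
  {"translation":[0,0,0.0006],"turn":0},
])

```text
clock: 22.27
ee_pos: [0.545, 0.2614, 0.1651]
ee_rot: [1.95, 2.463, 0.0]
wrist_force: [0.6, -0.1, -2.1]
grip_width: 0.0196
```

>>> arm_command([
  {"translation":[0,0,0.0003],"turn":0},
  {"translation":[0,0,0.0006],"turn":0},
  {"translation":[0,0,0.0006],"turn":0},
])

```text
clock: 22.52
ee_pos: [0.5451, 0.2615, 0.1649]
ee_rot: [1.95, 2.463, 0.001]
wrist_force: [-2.0, 0.3, 4.2]
grip_width: 0.0195
```

>>> arm_command([
  {"translation":[0,0,-0.0006],"turn":0},
  {"translation":[0,-0.003,-0.0009],"turn":0},
  {"translation":[0,-0.009,-0.001],"turn":0},
  {"translation":[0,-0.016,-0.001],"turn":0},
  {"translation":[0,-0.023,-0.001],"turn":0},
  {"translation":[0,-0.03,-0.001],"turn":0},
  {"translation":[0,-0.036,-0.001],"turn":0},
  {"translation":[0,-0.038,-0.001],"turn":0},
])

```text
clock: 23.18
ee_pos: [0.5067, 0.2525, 0.1655]
ee_rot: [-1.949, -2.463, 0.001]
wrist_force: [-0.6, 0.8, -3.1]
grip_width: 0.0192
```

Run:
```python
from plant import *
from h import *
d={}
for n in ("side","wrist"): d[n]=get_image(n)
pickle.dump(d,open("im15.pkl","wb"))
to(state(),[.5458,.2615,.168],13.3)
crop(d["side"],200,110,110,80,7,"d15.png");crop(d["wrist"],120,100,300,230,2.6,"w15.png")
```

```text
pos [0.5076 0.2527 0.1656] yaw 13.3 t 23.28 F [-0.2409  0.5184 -2.6129] grip 0.0193
shift [-0.0003  0.0392 -0.0024] turn 0.0
```

View pics/d15.png

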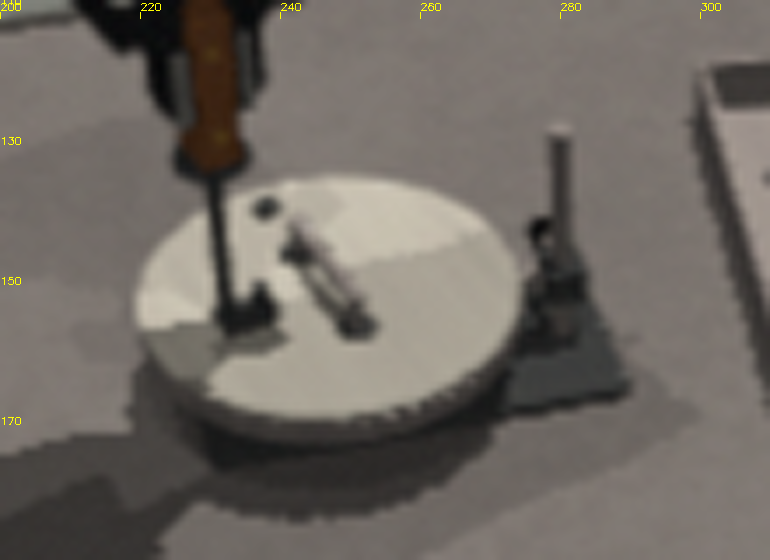

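View pics/w15.png

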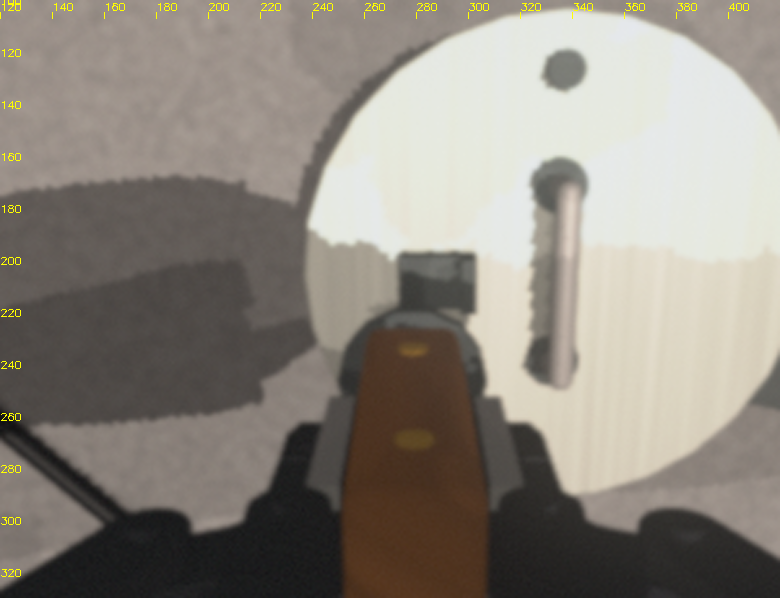

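>>> arm_command([
  {"translation":[0,0,-0.01],"turn":0},
  {"translation":[0,0,-0.035],"turn":0},
  {"translation":[0,0,-0.06],"turn":0},
  {"translation":[0,0,-0.065],"turn":0},
])

```text
clock: 23.62
ee_pos: [0.5103, 0.2532, 0.2349]
ee_rot: [1.949, 2.461, 0.009]
wrist_force: [1.1, 0.1, -2.5]
grip_width: 0.0194
```

Run:
```python
from plant import *
from h import *
to(state(),[.466,.0305,.2],-13)
```

```text
pos [0.5103 0.2532 0.2349] yaw 13.25 t 23.62 F [ 1.0732  0.1383 -2.5357] grip 0.0194
shift [-0.2066 -0.0943  0.034 ] turn 26.25
```

>>> arm_command([
  {"translation":[-0.02,-0.009,0],"turn":3},
  {"translation":[-0.052,-0.024,0],"turn":8},
  {"translation":[-0.086,-0.039,0.003],"turn":13},
  {"translation":[-0.121,-0.055,0.008],"turn":18},
  {"translation":[-0.156,-0.071,0.015],"turn":22},
  {"translation":[-0.185,-0.085,0.022],"turn":25},
  {"translation":[-0.206,-0.093,0.03],"turn":26.3},
  {"translation":[-0.206,-0.093,0.03],"turn":26.3},
])

```text
clock: 24.28
ee_pos: [0.4634, 0.0257, 0.2]
ee_rot: [2.466, 1.945, -0.003]
wrist_force: [-1.1, 0.1, -2.7]
grip_width: 0.0193
```

>>> arm_command([
  {"translation":[0,0,0],"turn":0},
  {"translation":[0,0,0],"turn":0},
  {"translation":[0,0,0],"turn":0},
])

```text
clock: 24.53
ee_pos: [0.4654, 0.032, 0.2007]
ee_rot: [2.457, 1.958, 0.001]
wrist_force: [-0.2, 0.2, -2.3]
grip_width: 0.0195
```

Run:
```python
from plant import *
from h import *
to(state(),[.4681,.0299,.139],-13)
```

```text
pos [0.4654 0.032  0.2007] yaw -12.91 t 24.53 F [-0.1576  0.1707 -2.2642] grip 0.0195
shift [-0.0014  0.003   0.0617] turn 0.09
```

>>> arm_command([
  {"translation":[-0.0005,0.001,0.01],"turn":0},
  {"translation":[-0.0014,0.003,0.03],"turn":0},
  {"translation":[-0.0014,0.003,0.05],"turn":0},
  {"translation":[-0.0014,0.003,0.06],"turn":0},
  {"translation":[-0.0014,0.003,0.0615],"turn":0},
  {"translation":[-0.0014,0.003,0.0615],"turn":0},
  {"translation":[-0.0014,0.003,0.0615],"turn":0},
])

```text
clock: 25.12
ee_pos: [0.4678, 0.029, 0.1392]
ee_rot: [2.458, 1.956, 0.0]
wrist_force: [0.7, -0.1, -2.1]
grip_width: 0.0194
```

Run:
```python
from plant import *
from h import *
W=get_image("wrist");pickle.dump(W,open("w16.pkl","wb"));crop(W,160,150,240,180,3.3,"w16.png")
D=get_image("side");crop(D,180,130,130,110,5,"d16.png")
to(state(),[.5396,.0083,.1387],-13)
```

```text
pos [0.468  0.029  0.1396] yaw -12.99 t 25.22 F [-0.5757 -0.3395 -2.4145] grip 0.0195
shift [-0.0041  0.0744  0.001 ] turn 0.01
```

View pics/w16.png

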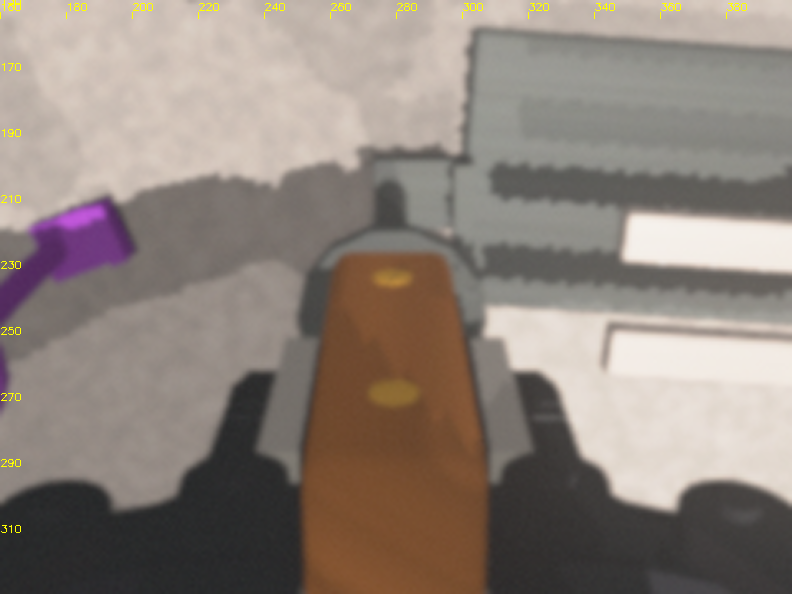

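View pics/d16.png

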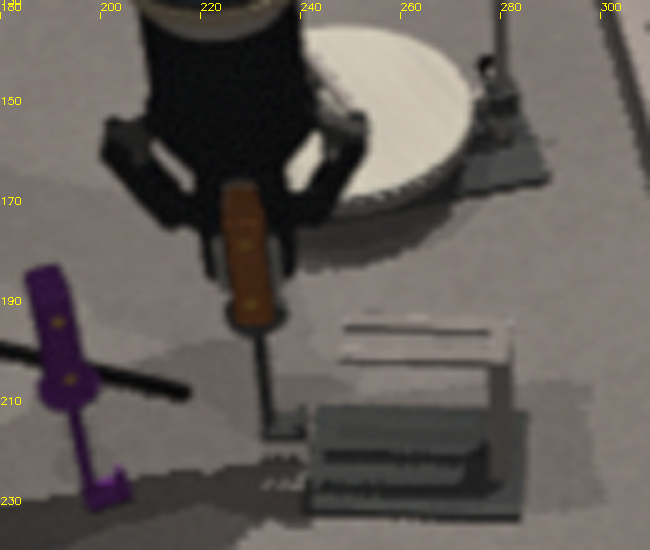

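>>> arm_command([
  {"translation":[-0.0005,0.008,0],"turn":0},
  {"translation":[-0.0012,0.023,0],"turn":0},
  {"translation":[-0.0022,0.04,0],"turn":0},
  {"translation":[-0.0032,0.057,0],"turn":0},
  {"translation":[-0.0039,0.07,0],"turn":0},
  {"translation":[-0.0041,0.0744,0],"turn":0},
  {"translation":[-0.0041,0.0744,0],"turn":0},
  {"translation":[-0.0041,0.0744,0],"turn":0},
])

```text
clock: 25.88
ee_pos: [0.5386, 0.008, 0.1389]
ee_rot: [-2.459, -1.955, 0.001]
wrist_force: [0.3, 0.8, -2.2]
grip_width: 0.0194
```

>>> arm_command([
  {"translation":[0,0,0.003],"turn":0},
  {"translation":[0,0,0.007],"turn":0},
  {"translation":[0,0,0.01],"turn":0},
  {"translation":[0,0,0.011],"turn":0},
  {"translation":[0,0,0.011],"turn":0},
])

```text
clock: 26.3
ee_pos: [0.5385, 0.0082, 0.1276]
ee_rot: [-2.458, -1.955, 0.001]
wrist_force: [-0.5, 0.1, -2.0]
grip_width: 0.0195
```

>>> arm_command([
  {"translation":[0,0,0.0005],"turn":0},
  {"translation":[0,0,0.001],"turn":0},
  {"translation":[0,0,0.001],"turn":0},
])

```text
clock: 26.55
ee_pos: [0.539, 0.008, 0.1272]
ee_rot: [-2.459, -1.955, -0.0]
wrist_force: [-1.9, 0.6, 1.8]
grip_width: 0.0192
```

>>> arm_command([
  {"translation":[0,0,0],"turn":0},
  {"translation":[0,0,0],"turn":0},
  {"translation":[0,0,0],"turn":0},
  {"translation":[0,0,0],"turn":0},
  {"translation":[0,0,0],"turn":0},
  {"translation":[0,0,0],"turn":0},
  {"translation":[0,0,0],"turn":0},
], jaw=0.0854)

```text
clock: 27.13
ee_pos: [0.539, 0.0081, 0.127]
ee_rot: [2.459, 1.955, -0.0]
wrist_force: [0.1, 0.0, 0.1]
grip_width: 0.0856
```

>>> arm_command([
  {"translation":[0,0,-0.01],"turn":0},
  {"translation":[0,0,-0.035],"turn":0},
  {"translation":[0,0,-0.07],"turn":0},
  {"translation":[0,0,-0.105],"turn":0},
  {"translation":[0,0,-0.13],"turn":0},
  {"translation":[0,0,-0.15],"turn":0},
  {"translation":[0,0,-0.15],"turn":0},
  {"translation":[0,0,-0.15],"turn":0},
])

```text
clock: 27.8
ee_pos: [0.5395, 0.0079, 0.2785]
ee_rot: [2.458, 1.955, 0.004]
wrist_force: [-0.4, -0.6, -0.9]
grip_width: 0.0856
```

Run:
```python
from plant import *
from h import *
d={n:get_image(n) for n in ("scene","side","wrist")};pickle.dump(d,open("im17.pkl","wb"))
for n in d: crop(d[n],0,0,560,420,1.42,n+"17.png")
to(state(),[.5396,.0083,.1387],-13)
```

```text
pos [0.5384 0.0081 0.2763] yaw -13.01 t 27.95 F [0.5412 0.0277 0.0695] grip 0.0857
shift [0.0005 0.0013 0.1376] turn -0.01
```

View pics/scene17.png

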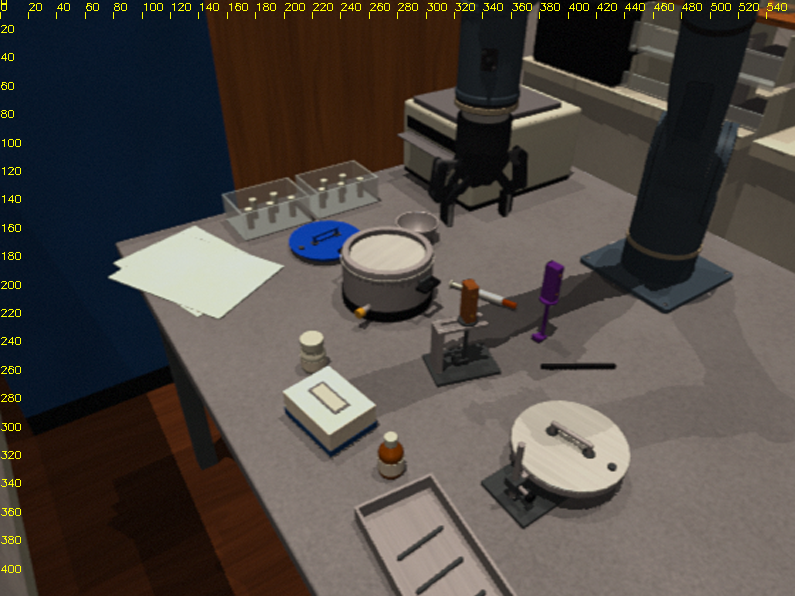

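View pics/side17.png

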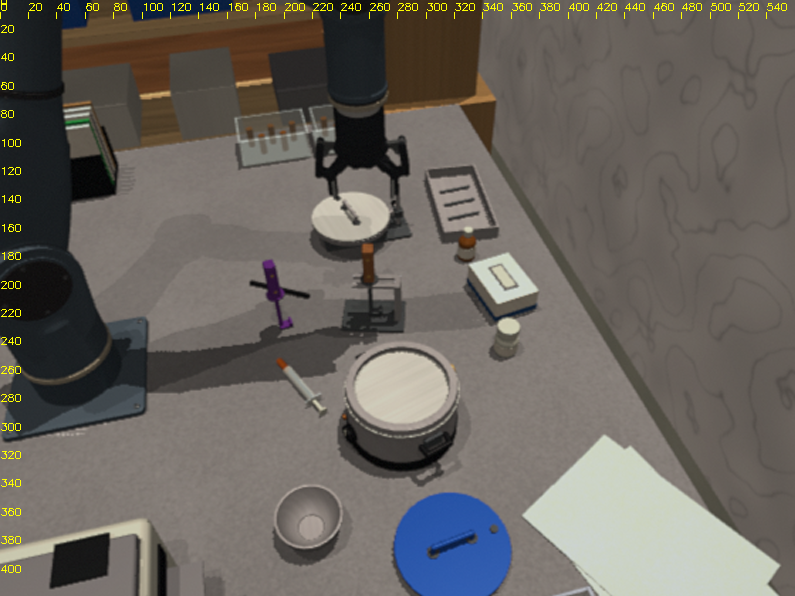

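View pics/wrist17.png

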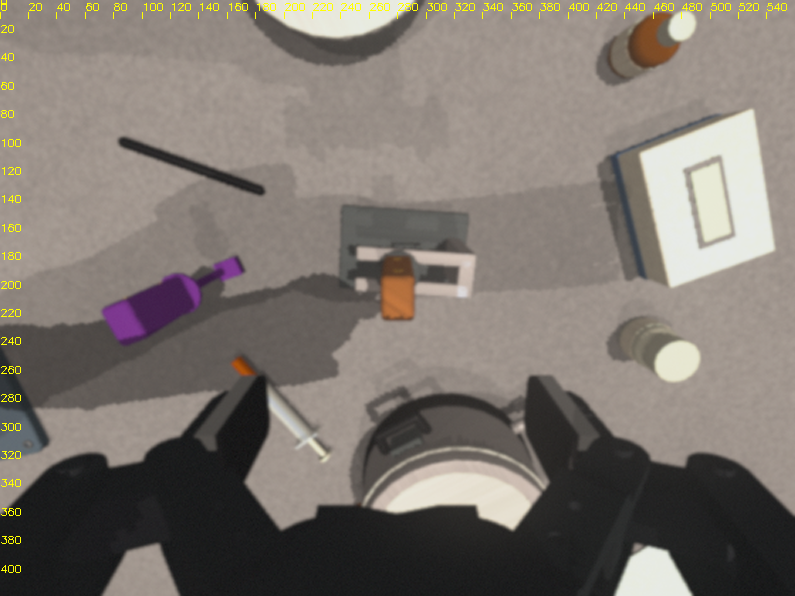

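Run:
```python
from h import *
d=pickle.load(open("im17.pkl","rb"))
crop(d["scene"],335,270,125,95,6.2,"s18.png");crop(d["side"],205,120,100,75,7.5,"d18.png")
```

```text
(no output)
```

View pics/s18.png

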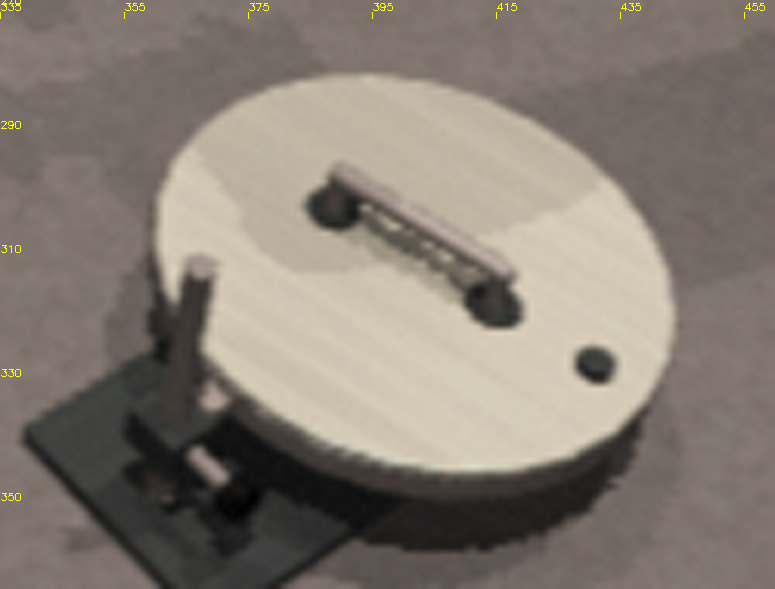

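View pics/d18.png

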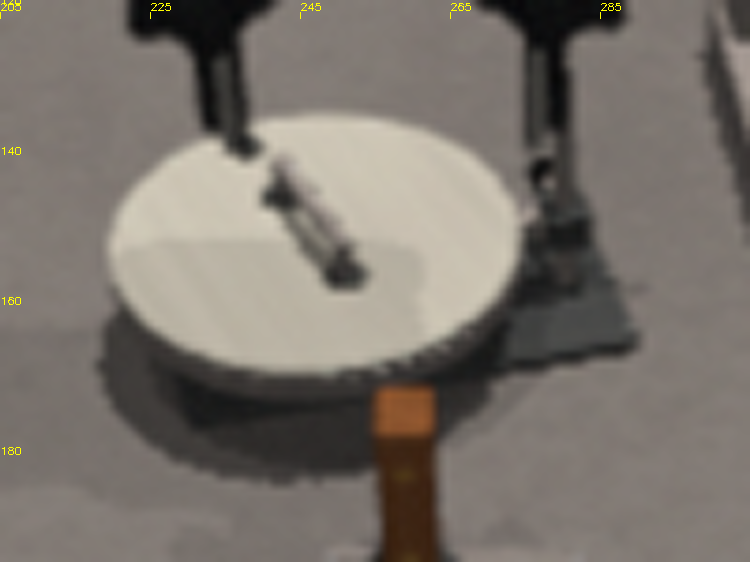

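The lid lies flush on the ring with no gap. The lifter hangs in the fork with its toe to the column, and the gripper is open and clear of everything.

Run:
```python
from plant import *
print(close_job())
```

```text
the job is handed in; nothing more can be done
None
```

The lid is home on the stand and the lifter is back in its holder. I handed the job in at about 28 s of the 72 s allowed; no verdict was reported.

**What I did**
- I drew the brown lifter from the holder and set its toe on the lid, with about 5 N at first touch and about 6 N at most while sliding.
- I slid it under the middle of the loop until the heel met the bar, at about 4 N.
- I then lifted the lid (about 4.5 N), carried it level to the stand and lowered it until the wrist force showed the ring bearing all of it.
- To unhook I lowered the toe, touching the lid once at about 6 N, then drew it back out from under the bar.
- I hung the lifter back with its toe towards the column, opened the gripper and raised it clear.

**Last checks**
- **Lid position:** its centre matched the ring's centre to under 1 mm in the joint camera fit. The final pictures show it flush, with no gap.
- **Lid height (small disagreement):** by touch the ring's top edge is about 49 mm up, while the cameras put it at 44–46 mm. The camera heights of the seated lid read low by about the same amount, so I judged it fully seated.
- **Lid tilt:** the fits gave up to about 1.2° in either direction, which I took as measurement noise.
- **Lifter:** its collar rests on the prongs, and the wrist force was near zero after release.
- **Everything else:** the other things look unmoved in the pictures.

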